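# Put the sanding block away through the dust dock's sprung flap

## Robot

A 7-joint arm with a two-finger parallel gripper is mounted at the origin on a cart in front of the work surface, level with it; the furniture and walls round the work are solid. World frame = base frame: x ahead of the robot, y to its left, z up, the work surface at z = 0. Lengths are in m, angles in rad, forces in N, time in s.
With the tool pointing down it reaches from about 0.425 to 0.8 m from the base axis. Payload 8.3 kg.
Tool frame: the origin (TCP) lies midway between the tips of the shut fingers; the grasp point (between the pads) lies 19 mm behind it; y points along the fingers, x is the direction in which the jaws open and shut, and the axes are right-handed (so a half turn about y gives the same grasp; the last joint's range is limited). The gripper opens to 85 mm and grips with 20 to 120 N. Pads are 22 mm wide; open, the fingers measure 114 mm over their backs; the gripper's body (76 mm by 85 mm) begins 54 mm behind the grasp point. The pads swing forward as they close: fully open they stand 13 mm farther back than shut.
Start: joints at [1.171, 0.383, 0.016, 1.37, -0.006, 1.388, -0.046], TCP at [0.207, -0.59, 0.231] pointing down, gripper open.
Joint ranges: [-2.95, 2.95], [-0.25, 2.06], [-1.52, 1.56], [0.18, 2.33], [-1.44, 4.58], [0.02, 2.06], [-3.01, 3.01]. Speed limits (rad/s): [2.39, 2.39, 3.01, 3.01, 3.14, 3.14, 3.14].

## Interface

Orientations are given as [roll, pitch, yaw] about the fixed x, y, z axes, in that order (R = Rz(yaw) Ry(pitch) Rx(roll)).
In Python, from cell import manip, cams, close_job gives the robot as it stands.
- The arm moves only by the shell command python3 -m crank 'ROWS' [OPENING] [FORCE]. ROWS is text: rows parted by semicolons, each of 6 numbers parted by spaces: the shift along the tool's x, y, z in units of 30 mm (1.0 is 30 mm), then the turn, a rotation vector about the tool's x, y, z in units of 5 degrees (1.0 is 5 degrees). In form: x y z ax ay az; .... A call has 1 to 20 rows; each row is the pose to reach, as a shift and turn from the pose measured when the call began, along the tool's axes at that moment; what a row does not reach only later rows make up. A row lasts 1/8 s, in which the tool goes at most 62.5 mm and 10.7 degrees, less where a joint would pass 70% of its speed; a pose out of reach is approached as far as the arm can. A call with a gripper value outside its range is refused whole. OPENING is the closure, from 0 (fully open) to 1 (shut), set as the call begins (- or left out, the last holds). The fingers move at their own pace and stop on an object; FORCE is the grip in N (left out, the last holds). Time passes only in rows, so rows that repeat a pose let the fingers close. It gives the time, the measured TCP pose, the force and the opening at its end, in the units of the state.
- manip.sense(): the state, without advancing time (a new reading comes with each control period).
- cams.read_camera(name): name is "scene" or "top" or "wrist"; returns a dict with "pixels" (480x640x3 uint8, red, green, blue), "mtx" (3x3 intrinsics, pixels), "pose" (4x4, takes a point from camera to world coordinates); the wrist camera has in their place "hand_eye" (4x4, takes a point from camera to tool coordinates, whose origin is the TCP and whose axes are the tool frame's). Camera axes: x right, y down, z forward; pixel columns grow to the right and rows downward; lengths in m; the calibration is good to about 2 mm. A picture is of the moment at which its call begins: read the wrist's pose just before it. There is no depth.
- close_job(): hands the job in, once; it reports no verdict.
The state is a dict: "time": time; "q": joint angles; "joint_vel": joint speeds; "effort": joint torques, N m; "ee_pos": TCP position; "tcp_rot": TCP orientation; "force": force on the tool from outside, world axes, zero at the start; "moment": the same for the moment, N m; "finger_gap": finger opening in m.
Only numpy, scipy, OpenCV 4.12 (cv2) and the standard library are available. Lean on these libraries where they do the work, as an engineer would, in place of code of your own. Each camera call takes 0.05 s, during which the arm holds its last target.

## Task

Put the sanding block away in the dust dock: lay it flat and let go of it on the dock's open apron, lengthwise in front of the flap, then push it from behind through the sprung flap and on under the roof until it is pressed home against the sprung stop hidden inside, with a steady push of about 13 N held for about a second (never more than 20 N on the block once it is at the flap). Take the gripper out so that the flap swings shut behind the block; keep the block down in the lane all the way (through the flap, not over it), and leave the oil jar, the roll of masking tape and the tape measure where they are.

Things in the scene. Friction and masses are not known exactly. Their poses are not given: they have to be found in the camera images.
- block_center (a point): the sanding block, a plain wooden block 100 mm long (its own y), 56 mm wide (x), 28 mm high, 0.10 to 0.18 kg, lying flat on the bench; this point is its centre, 14 mm above its underside; its z points up
- dock: the dust dock, a fixed wooden tray 415 x 118 mm with a lane along it. Origin: on its underside (bench top), mid-lane, at the shut flap; x runs along the lane in the pushing direction, y to its left, z up. Floor top at z = 14 mm, from x = -155 to 260 mm; wall tops at z = 50. Lane 61 mm wide (y = -30.5 to 30.5). The x, y, z of the dock's points below are in this frame, in mm
- apron (a point): point on the dock floor at x = -100: middle of the open apron, which has no walls from x = -155 to -46
- mouth (a point): point on the dock floor at x = -12, mid-lane: narrow end of the flared mouth, 84 mm wide inside at x = -46, 61 mm here
- bay (a point): point on the dock floor at x = 42, in the bay behind the flap; from x = 0 to 80 the lane is 16 mm wider on its right (-y) side, where the open flap goes, then narrows on a slant to 61 mm again at x = 100. Open above up to x = 140. Sliding the block through the flap takes up to some 8 N when done slowly; further on 2 N at most
- pocket (a point): point on the dock floor at x = 140, mid-lane, below the front edge of the roof (roof top z = 57, x = 140 to 262). A sprung rubber-faced stop is hidden under it; its place changes and is not given: the block's front end meets it between x = 184 and 218 (block centre 134 to 168). It gives 1 mm per 2 N, up to 14 mm, and springs back slowly when let go
- flap (a joint): the sprung flap, an aluminium leaf 67 mm long and 36 mm high (z = 16 to 52) on an upright hinge at dock x = 4, y = -39; the value is its opening in rad: 0 shut across the lane, about 1.57 swung inward (toward +x) along the lane's right side; the block meets it close to the hinge, so open it slowly (30 mm/s or less); a spring shuts it (0.022 N m at 0, 0.055 N m wide open). It needs the lane free up to dock x = 72 to swing shut
- oil_jar: bystander: jar with dark screw lid, 60 mm across, 88 mm high; origin at the centre of its underside
- masking_tape: bystander: roll of masking tape lying flat, 87 mm across, 24 mm high; origin at the centre of its underside
- tape_measure: bystander: black tape measure, 48 x 85 mm, 40 mm high; origin at the centre of its underside
Mind the look-alikes: they are no part of the job. Leave any purple look-alike of the part that bears block_center alone.

How it is judged:
On the way, in this order (a step that is already met when the one before it is completed fails the run):
1. the block lies flat on the apron, lengthwise in front of the shut flap, let go (x of block_center in the frame of dock between -0.13 and -0.055 m and y of block_center in the frame of dock between -0.025 and 0.025 m and z of block_center in the frame of dock below 0.032 m and angle between the y axis of block_center and the x axis of dock, either way round below 0.3 rad and contact force between the fingers and sanding_block below 0.3 N and value of joint flap below 0.1 rad), for 0.1 s.
2. the block, low in the lane, has pushed the flap open (value of joint flap above 0.7 rad and x of block_center in the frame of dock between -0.02 and 0.08 m and z of block_center in the frame of dock below 0.034 m), for 0.05 s.
3. the block is past the flap and pressed home on the stop: standing still under a push of more than 8 N (x of block_center in the frame of dock above 0.128 m and contact force between the fingers and sanding_block above 8 N and linear speed of sanding_block below 0.005 m/s), for 0.3 s.
At the end, for the whole second after the job is handed in: the block lies flat and at rest on the dock floor in the pocket, its centre more than 124 mm beyond the flap's line (dock x), within 0.15 rad of the lane, and the flap is shut behind it (within 0.08 rad) (x of block_center in the frame of dock above 0.124 m and z of block_center in the frame of dock below 0.032 m and angle between the y axis of block_center and the x axis of dock, either way round below 0.15 rad and linear speed of sanding_block below 0.01 m/s and value of joint flap below 0.08 rad); the robot touches nothing.
It fails at once if the block, low in the lane, is pushed with more than 20 N once it is at the flap (x of block_center in the frame of dock above -0.045 m and horizontal distance between block_center and dock below 0.24 m and y of block_center in the frame of dock between -0.04 and 0.04 m and contact force between the fingers and sanding_block above 20 N and z of block_center in the frame of dock below 0.041 m).
It fails at once if the block is lifted out of the lane while it holds the flap open (x of block_center in the frame of dock between -0.02 and 0.13 m and y of block_center in the frame of dock between -0.05 and 0.05 m and z of block_center in the frame of dock above 0.046 m and value of joint flap above 0.2 rad).
It fails at once if the oil jar, the masking tape or the tape measure is shifted by more than 20 mm (distance of any of oil_jar, masking_tape, tape_measure from where it was at the start of the episode above 0.02 m).
It also fails if it takes over 72 s, if anything falls off the work surface, if the arm or the gripper's body presses on something with over 40 N, if the wrist force passes 120 N, or if a joint passes its speed limit or range.

## Working session

There is one attempt and no reset: what is moved stays moved. The work goes in short steps, Python scripts to look and compute and a shell command to move; the robot and the scene stay as the last step left them, time stands still between calls to the robot, and variables do not carry over. Pictures are saved under pics/ and viewed, and the job is handed in when it is done.

```bash
ls; mkdir -p pics; python3 - <<'E'
from cell import manip,cams
import cv2
s=manip.sense();print({k:s[k] for k in s})
for n in ("scene","top","wrist"):
    r=cams.read_camera(n);cv2.imwrite(f"pics/{n}0.png",r["pixels"][:,:,::-1])
    print(n,r["mtx"].tolist(),(r.get("pose") if "pose" in r else r["hand_eye"]).round(4).tolist())
E
```

```text
pics
{'time': 0.0, 'q': array([ 1.17112251,  0.38424684,  0.01636481,  1.3711635 , -0.00629238,
        1.38819066, -0.04645905]), 'joint_vel': array([ 0.00070386,  0.00107725, -0.0015923 , -0.00025382, -0.00133553,
        0.00054474,  0.00106668]), 'effort': array([ 5.83608944e-04, -6.27592421e+01,  8.44482724e-01, -3.71822762e+01,
        1.65818108e-02,  1.41116002e-02,  7.06324471e-06]), 'ee_pos': array([ 0.20639721, -0.58940302,  0.23026915]), 'tcp_rot': array([-1.57083611,  0.00195856, -1.23390802]), 'force': array([-0.37930486, -0.38021437, -0.41296105]), 'moment': array([ 0.02974172,  0.03031861, -0.01027587]), 'finger_gap': 0.08521393331960601}
scene [[489.7273696319234, 0.0, 327.03597964121764], [0.0, 489.7273696319234, 242.1995184283314], [0.0, 0.0, 1.0]] [[-0.8675, -0.3656, 0.3374, 0.2011], [-0.4973, 0.6551, -0.5688, 0.2808], [-0.0131, -0.6612, -0.7501, 0.7989], [0.0, 0.0, 0.0, 1.0]]
top [[438.8516023521241, 0.0, 322.40629039445275], [0.0, 438.8516023521241, 240.6140408993094], [0.0, 0.0, 1.0]] [[-0.015, -0.9828, 0.184, 0.3534], [-0.9999, 0.0134, -0.01, -0.2714], [0.0073, -0.1841, -0.9829, 0.9005], [0.0, 0.0, 0.0, 1.0]]
wrist [[359.3404860033621, 0.0, 320.29242201029774], [0.0, 359.3404860033621, 238.44353561421244], [0.0, 0.0, 1.0]] [[1.0, 0.0002, -0.0015, -0.0002], [0.0015, -0.3005, 0.9538, -0.1429], [-0.0002, -0.9538, -0.3005, 0.077], [0.0, 0.0, 0.0, 1.0]]
```

View pics/scene0.png

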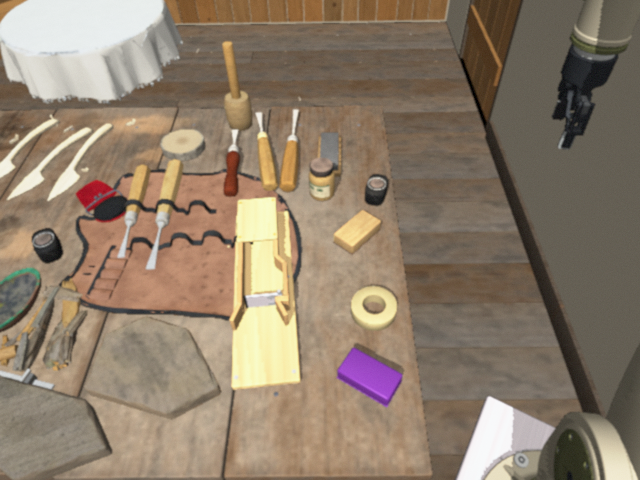

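View pics/top0.png

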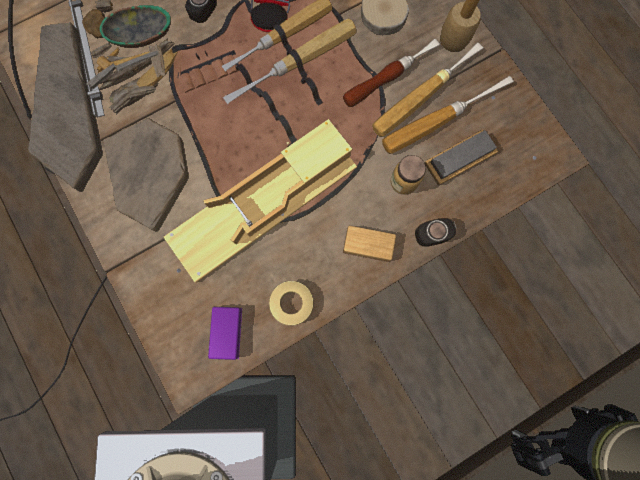

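View pics/wrist0.png

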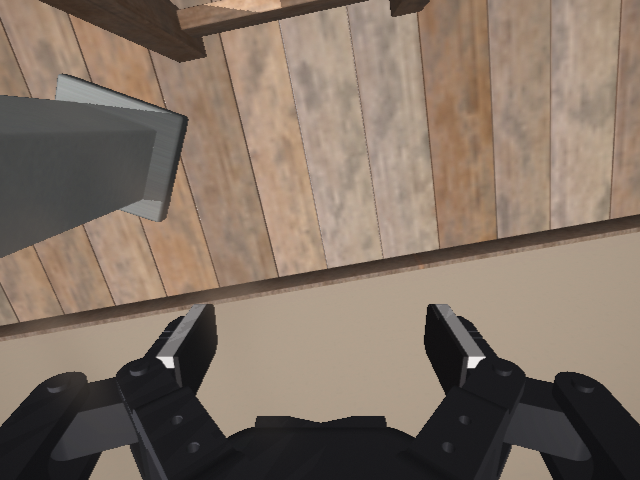

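```bash
python3 - <<'E'
import cv2
t=cv2.imread("pics/top0.png")
cv2.imwrite("pics/t_dock.png",cv2.resize(t[110:290,155:365],None,fx=3.5,fy=3.3,interpolation=cv2.INTER_CUBIC)[:600,:800])
cv2.imwrite("pics/t_blk.png",cv2.resize(t[140:340,260:460],None,fx=3,fy=3,interpolation=cv2.INTER_CUBIC))
E
```

```text
(no output)
```

View pics/t_dock.png

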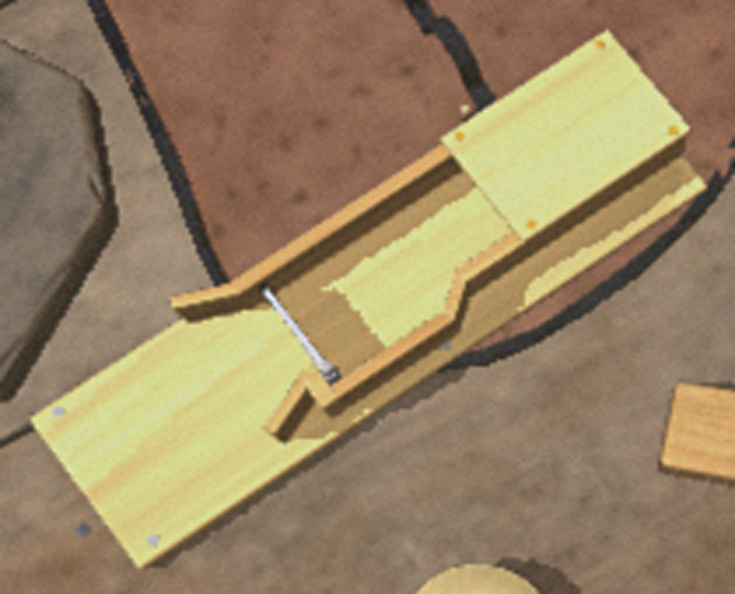

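View pics/t_blk.png

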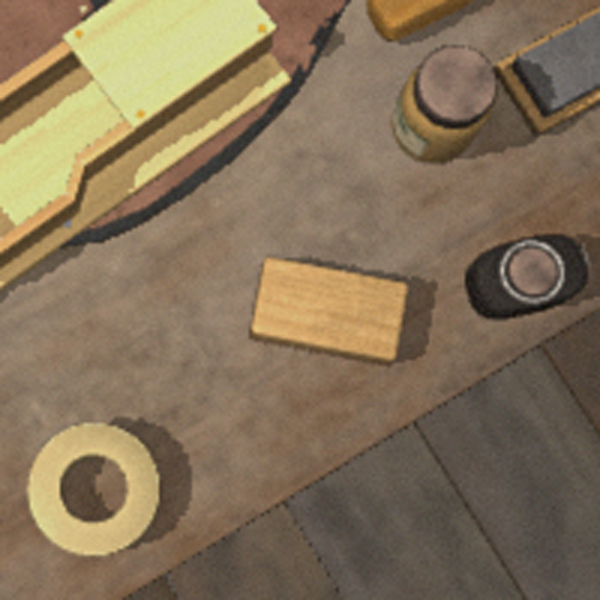

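```bash
cat > h.py <<'E'
import numpy as np, json
from cell import manip,cams
def ray(r,uv,z,pose=None):
    P=r["pose"] if pose is None else pose; K=r["mtx"]
    uv=np.atleast_2d(np.array(uv,float))
    d=np.c_[(uv-K[:2,2])/[K[0,0],K[1,1]],np.ones(len(uv))]@P[:3,:3].T
    t=(z-P[2,3])/d[:,2]
    return P[:3,3]+d*t[:,None]
def proj(r,p,pose=None):
    P=r["pose"] if pose is None else pose; K=r["mtx"]
    c=(np.atleast_2d(p)-P[:3,3])@P[:3,:3]
    return (c[:,:2]/c[:,2:])*[K[0,0],K[1,1]]+K[:2,2]
E
python3 - <<'E'
from h import *
r=cams.read_camera("top")
b=np.array([(265,258),(406,282),(395,360),(252,333)])/3+[260,140]
P=ray(r,b,.028)[:,:2];print(P.round(4).tolist(),P.mean(0).round(4),np.linalg.norm(np.diff(P,axis=0),axis=1).round(4),np.degrees(np.arctan2(*(P[1]+P[2]-P[0]-P[3])[::-1])))
f=lambda l:np.array(l)/[3.5,3.3]+[155,110]
A=ray(r,f([(33,418),(142,562),(705,183)]),.014)[:,:2]
R=ray(r,f([(442,140),(607,30),(690,130),(527,238)]),.057)[:,:2]
F=ray(r,f([(266,292),(330,375)]),.052)[:,:2]
W=ray(r,f([(245,300),(268,286),(452,162)]),.05)[:,:2]
for n,X in zip("ARFW",(A,R,F,W)):
    print(n,X.round(4).tolist(),np.linalg.norm(np.diff(X,axis=0),axis=1).round(4),[round(float(np.degrees(np.arctan2(*d[::-1]))),1) for d in np.diff(X,axis=0)])
E
```

```text
[[0.5463, -0.3335], [0.5284, -0.4285], [0.4752, -0.4187], [0.4949, -0.3234]] [ 0.5112 -0.376 ] [0.0967 0.0541 0.0973] -101.15244141075156
A [[0.532, 0.0439], [0.4414, -0.0233], [0.6808, -0.3551]] [0.1128 0.4091] [-143.4, -54.2]
R [[0.6946, -0.1992], [0.7661, -0.2962], [0.6994, -0.3433], [0.6311, -0.248]] [0.1205 0.0817 0.1173] [-53.6, -144.8, 125.6]
F [[0.6004, -0.0984], [0.5484, -0.1358]] [0.0641] [-144.4]
W [[0.5962, -0.0862], [0.6048, -0.0991], [0.683, -0.2044]] [0.0156 0.1312] [-56.2, -53.4]
```

```bash
python3 - <<'E'
import cv2
t=cv2.imread("pics/scene0.png")
cv2.imwrite("pics/s_dock.png",cv2.resize(t[190:390,220:420],None,fx=3,fy=3,interpolation=cv2.INTER_CUBIC))
E
```

```text
(no output)
```

View pics/s_dock.png

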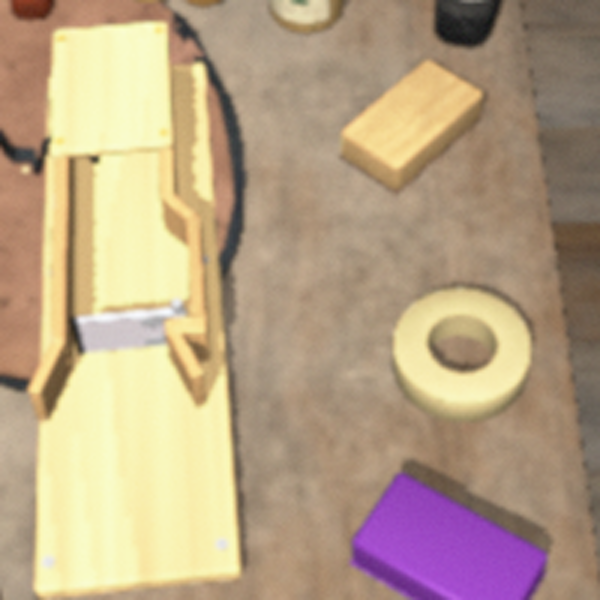

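```bash
python3 - <<'E'
from h import *
r=cams.read_camera("top");s=cams.read_camera("scene")
f=lambda l:np.array(l)/[3.5,3.3]+[155,110]
g=lambda l:np.array(l)/3+[220,190]
P=ray(s,g([(430,60),(485,98),(400,163),(343,132)]),.028)[:,:2]
print("block scene",P.round(4).tolist(),P.mean(0).round(4))
for nm,c,A,R in (("top",r,f([(33,418),(142,562)]),f([(442,140),(607,30),(690,130),(527,238)])),("scene",s,g([(36,585),(241,570)]),g([(50,155),(53,32),(167,22),(172,148)]))):
    A=ray(c,A,.014)[:,:2];R=ray(c,R,.057)[:,:2]
    print(nm,A.round(4).tolist(),R.round(4).tolist())
    d=(R[1]+R[2]-R[0]-R[3]);yaw=np.arctan2(d[1],d[0])
    d2=A[1]-A[0];yaw2=np.arctan2(d2[1],d2[0])+np.pi/2
    d3=R.mean(0)-A.mean(0);
    print(np.degrees([yaw,yaw2,np.arctan2(d3[1],d3[0])]), np.linalg.norm(d2))
    for yw in (np.radians(-54.2),):
        u=np.array([np.cos(yw),np.sin(yw)]);v=np.array([-u[1],u[0]])
        print("x0 from apron",(A@u+.155).round(4),"roof",(R@u-[.14,.262,.262,.14]).round(4)," v apron",(A@v).round(4),"roof",(R@v).round(4))
yw=np.radians(-54.2);u=np.array([np.cos(yw),np.sin(yw)]);v=np.array([-u[1],u[0]])
F=ray(r,f([(266,292),(330,375)]),.052)[:,:2]
print("hinge v+.039",F@v+[0,.039],"u",F@u)
# left wall inner/outer top edge points
W=ray(r,f([(452,162),(268,290)]),.05)[:,:2];print("inner left v-.0305",W@v-.0305)
W=ray(s,g([(72,160),(68,330)]),.05)[:,:2];print("inner left scene",W@v-.0305)
E
```

```text
block scene [[0.5248, -0.426], [0.4724, -0.4106], [0.4969, -0.3254], [0.5458, -0.3315]] [ 0.51   -0.3734]
top [[0.532, 0.0439], [0.4414, -0.0233]] [[0.6946, -0.1992], [0.7661, -0.2962], [0.6994, -0.3433], [0.6311, -0.248]]
[-53.97745335 -53.42870787 -53.17259255] 0.11281924356340546
x0 from apron [0.4306 0.4321] roof [0.4278 0.4264 0.4255 0.4303]  v apron [0.4572 0.3444] roof [0.4469 0.4482 0.3665 0.3668]
scene [[0.5342, 0.046], [0.4376, -0.0191]] [[0.6956, -0.1937], [0.7661, -0.2916], [0.699, -0.3409], [0.6269, -0.2393]]
[-54.44578753 -56.05584903 -52.98314723] 0.11653461664995082
x0 from apron [0.4302 0.4264] roof [0.424  0.4226 0.4234 0.4208]  v apron [0.4602 0.3437] roof [0.4508 0.4508 0.3676 0.3685]
hinge v+.039 [0.42941366 0.40435572] u [0.4310799  0.43090771]
inner left v-.0305 [0.40387329 0.39998203]
inner left scene [0.40651729 0.40791208]
```

```bash
cat >> h.py <<'E'
from scipy.spatial.transform import Rotation as Ro
def cur():
    s=manip.sense();return s,np.array(s["ee_pos"]),Ro.from_euler("xyz",s["tcp_rot"])
def go(p,yaw_deg):
    s,p0,R0=cur();Rt=Ro.from_euler("xyz",[-np.pi/2,0,np.radians(yaw_deg)])
    print("t",round(s["time"],2),"p",p0.round(4),"rot",np.degrees(s["tcp_rot"]).round(2),"F",s["force"].round(2),"gap",round(s["finger_gap"],4))
    print("row",(R0.inv().apply(np.array(p)-p0)/.03).round(3).tolist(),(np.degrees((R0.inv()*Rt).as_rotvec())/5).round(3).tolist())
def wpose(r):
    s,p0,R0=cur();T=np.eye(4);T[:3,:3]=R0.as_matrix();T[:3,3]=p0
    return T@r["hand_eye"]
U0,V0,YAW=.428,.405,-54.2
E
python3 -c "
from h import *
go([.511,-.375,.2],-12)"
```

```text
t 0.3 p [ 0.2065 -0.5897  0.2309] rot [-9.00e+01  4.00e-02 -7.07e+01] F [ 0.46 -0.15  0.63] gap 0.085
row [-3.4, 1.035, 11.944] [-0.005, -11.74, -0.007]
```

```bash
python3 -m crank '-0.3 0.1 1.2 0 -1.2 0; -0.7 0.2 2.4 0 -2.4 0; -1.0 0.3 3.7 0 -3.6 0; -1.4 0.4 5.0 0 -5 0; -1.8 0.5 6.3 0 -6.3 0; -2.2 0.65 7.6 0 -7.6 0; -2.6 0.8 9.0 0 -9 0; -3 0.9 10.4 0 -10.3 0; -3.3 1 11.5 0 -11.4 0; -3.4 1.03 11.94 0 -11.74 0; -3.4 1.03 11.94 0 -11.74 0; -3.4 1.03 11.94 0 -11.74 0; -3.4 1.03 11.94 0 -11.74 0'
python3 - <<'E'
from h import *
import cv2
go([.511,-.375,.2],-12)
T=None
s=cams.read_camera("wrist");cv2.imwrite("pics/w1.png",s["pixels"][:,:,::-1])
E
```

```text
time: 1.92
ee_pos: [0.5096, -0.3767, 0.2004]
tcp_rot: [-1.571, 0.0, -0.213]
force: [-0.1, 0.4, 0.1]
finger_gap: 0.0857
t 1.93 p [ 0.5096 -0.3767  0.2004] rot [-9.002e+01  3.000e-02 -1.219e+01] F [-0.15  0.45  0.13] gap 0.0857
row [0.034, 0.012, 0.065] [0.004, -0.037, -0.005]
```

View pics/w1.png

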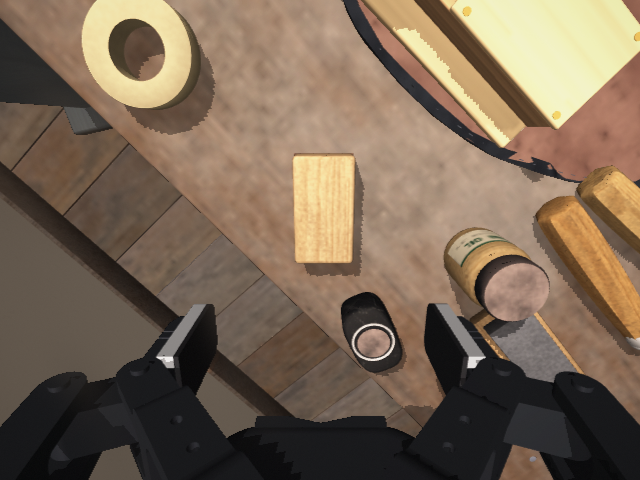

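```bash
python3 - <<'E'
from h import *
import cv2
W=wpose(s:=cams.read_camera("wrist"))
img=s["pixels"]
P=ray(s,[(294,154.5),(354,154),(353,263),(295,262)],.028,W)[:,:2]
print(P.round(4).tolist(),P.mean(0).round(4),np.linalg.norm(np.diff(P,axis=0),axis=1))
d=P[2]+P[3]-P[0]-P[1];print("axis",np.degrees(np.arctan2(d[1],d[0])))
d=P[1]+P[2]-P[0]-P[3];print("axis w",np.degrees(np.arctan2(d[1],d[0])))
print("jar lid",ray(s,(514,285),.088,W),"tape m",ray(s,(371,330),.04,W),"masking",ray(s,(138,50),.024,W))
r=cams.read_camera("top");print("jar lid top",ray(r,(411,168),.088),ray(r,(436,231),.04),ray(r,(291.5,303),.024))
E
```

```text
[[0.4991, -0.3189], [0.5494, -0.3293], [0.5302, -0.4275], [0.4772, -0.415]] [ 0.514  -0.3727] [0.05139243 0.09999277 0.05449011]
axis -101.94995925963765
axis w -12.447447589266982
jar lid [[ 0.64821195 -0.44753249  0.088     ]] tape m [[ 0.53430696 -0.49410663  0.04      ]] masking [[ 0.39565025 -0.21351938  0.024     ]]
jar lid top [[ 0.64697329 -0.45424243  0.088     ]] [[ 0.53100834 -0.50836669  0.04      ]] [[ 0.39275488 -0.21722673  0.024     ]]
```

```bash
python3 -c "
from h import *
go([.5122,-.374,.003],-12.1)"
```

```text
t 2.08 p [ 0.5102 -0.3758  0.2003] rot [-8.999e+01  2.000e-02 -1.209e+01] F [ 0.19  0.64 -0.32] gap 0.0854
row [0.053, 6.576, 0.071] [-0.003, 0.002, -0.003]
```

```bash
python3 -m crank '0.05 1 0.07 0 0 0; 0.05 2.2 0.07 0 0 0; 0.05 3.5 0.07 0 0 0; 0.05 4.6 0.07 0 0 0; 0.05 5.5 0.07 0 0 0; 0.05 6.1 0.07 0 0 0; 0.05 6.5 0.07 0 0 0;  0.05 6.57 0.07 0 0 0; 0.05 6.57 0.07 0 0 0; 0.05 6.57 0.07 0 0 0'
python3 - <<'E'
from h import *
import cv2
go([.512,-.374,.003],-12)
s=cams.read_camera("wrist");cv2.imwrite("pics/w2.png",s["pixels"][:,:,::-1])
E
```

```text
time: 3.32
ee_pos: [0.5127, -0.3744, 0.0042]
tcp_rot: [-1.571, -0.001, -0.211]
force: [0.1, 0.1, -0.3]
finger_gap: 0.0853
t 3.33 p [ 0.5127 -0.3744  0.0042] rot [-9.003e+01 -7.000e-02 -1.209e+01] F [ 0.08  0.11 -0.32] gap 0.0853
row [-0.026, 0.04, 0.009] [0.005, -0.019, 0.014]
```

View pics/w2.png

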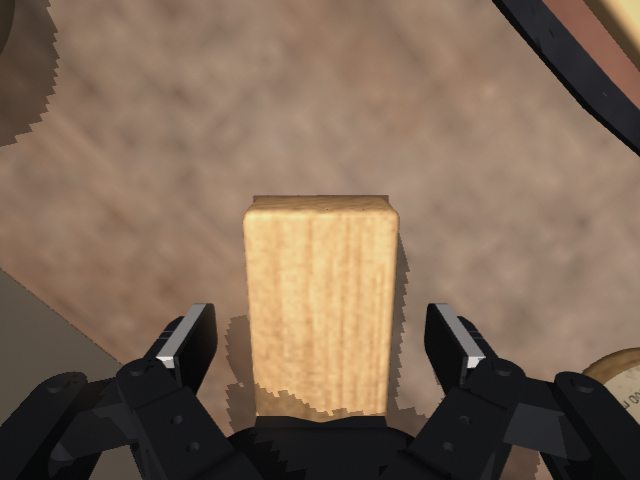

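```bash
python3 -m crank '0 0 0 0 0 0; 0 0 0 0 0 0; 0 0 0 0 0 0; 0 0 0 0 0 0; 0 0 0 0 0 0; 0 0 0 0 0 0' 1 45
python3 -m crank '0 -0.5 0 0 0 0; 0 -1.5 0 0 0 0; 0 -2.5 0 0 0 0; 0 -3.5 0 0 0 0; 0 -4 0 0 0 0; 0 -4 0 0 0 0'
python3 - <<'E'
from h import *
import cv2
u=np.array([np.cos(np.radians(YAW)),np.sin(np.radians(YAW))]);v=np.array([-u[1],u[0]])
p=u*(U0-.095)+v*V0
print(p)
go([p[0],p[1],.12],35.8)
s=cams.read_camera("wrist");cv2.imwrite("pics/w3.png",s["pixels"][:,:,::-1])
E
```

```text
time: 4.12
ee_pos: [0.5131, -0.3746, 0.0048]
tcp_rot: [-1.572, -0.002, -0.211]
force: [-0.2, 0.0, 5.0]
finger_gap: 0.0544
time: 4.88
ee_pos: [0.5133, -0.3748, 0.1258]
tcp_rot: [-1.572, -0.004, -0.211]
force: [-0.2, 0.2, -1.9]
finger_gap: 0.0544
[ 0.52327175 -0.03317639]
t 4.88 p [ 0.5133 -0.3748  0.1258] rot [-90.1   -0.22 -12.1 ] F [-0.17  0.23 -1.9 ] gap 0.0544
row [-2.062, 0.168, 11.204] [0.037, -9.579, 0.034]
```

View pics/w3.png

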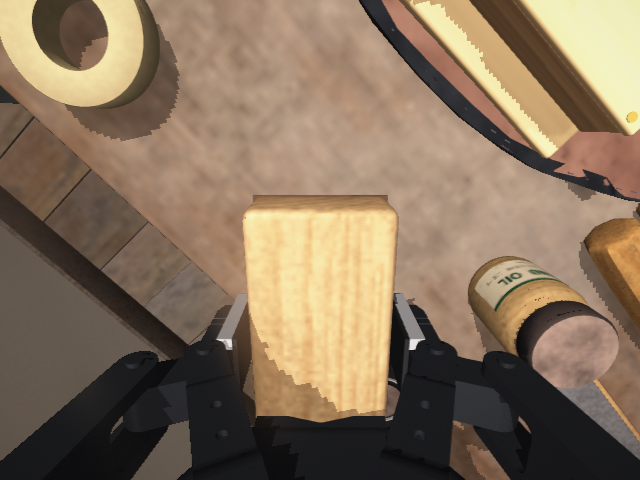

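```bash
python3 -m crank '-0.1 -0.2 0.7 0 -0.6 0; -0.3 -0.4 1.7 0 -1.5 0; -0.55 -0.6 3 0 -2.6 0; -0.8 -0.8 4.3 0 -3.7 0; -1.05 -0.8 5.6 0 -4.8 0; -1.3 -0.8 6.9 0 -5.9 0; -1.55 -0.8 8.2 0 -7 0; -1.75 -0.8 9.4 0 -8.1 0; -1.95 -0.8 10.4 0 -9 0; -2.06 -0.8 11.2 0 -9.58 0; -2.06 -0.8 11.2 0 -9.58 0; -2.06 -0.8 11.2 0 -9.58 0; -2.06 -0.8 11.2 0 -9.58 0'
python3 - <<'E'
from h import *
import cv2
go([.5233,-.0332,.15],35.8)
s=cams.read_camera("wrist");cv2.imwrite("pics/w4.png",s["pixels"][:,:,::-1])
s=cams.read_camera("top");cv2.imwrite("pics/t4.png",cv2.resize(s["pixels"][100:320,120:380,::-1],None,fx=3,fy=2.7,interpolation=cv2.INTER_CUBIC))
E
```

```text
time: 6.55
ee_pos: [0.5226, -0.0343, 0.1479]
tcp_rot: [-1.573, -0.0, 0.622]
force: [-0.8, -0.1, -0.1]
finger_gap: 0.0544
t 6.55 p [ 0.5226 -0.0343  0.1479] rot [-9.012e+01 -1.000e-02  3.566e+01] F [-0.78 -0.09 -0.06] gap 0.0544
row [0.04, -0.071, 0.014] [0.024, -0.027, 0.002]
```

View pics/w4.png

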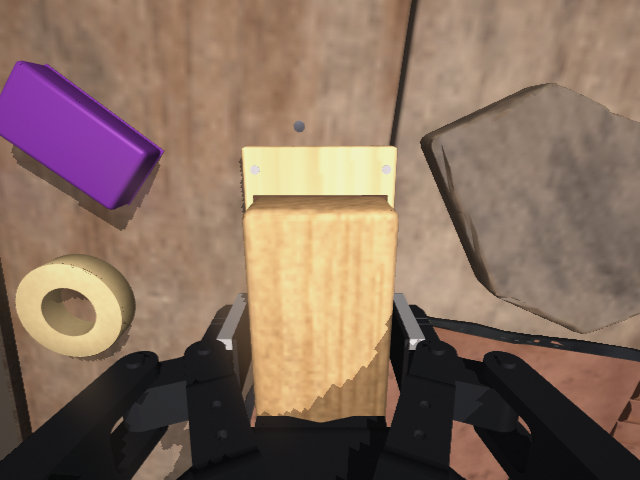

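View pics/t4.png

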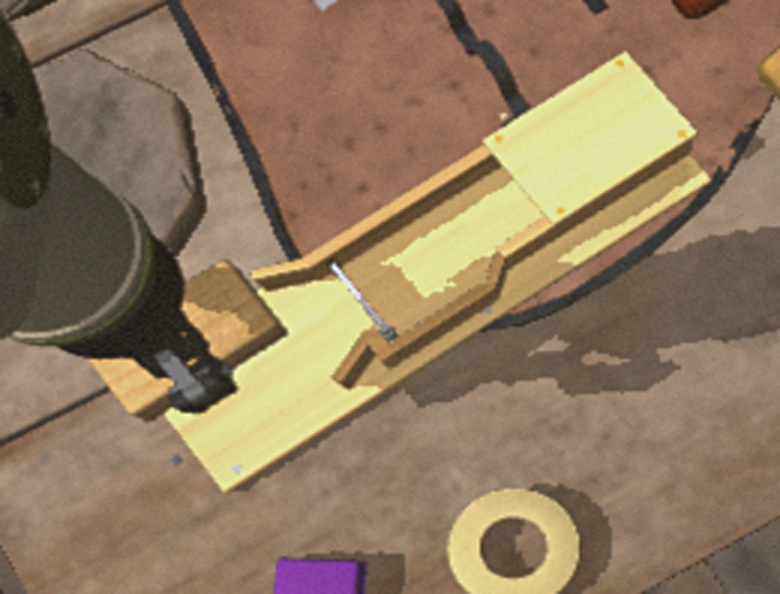

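```bash
python3 - <<'E'
from h import *
s=cams.read_camera("wrist");W=wpose(s)
u=np.array([np.cos(np.radians(YAW)),np.sin(np.radians(YAW))]);v=np.array([-u[1],u[0]])
P=ray(s,[(243,147.5),(396,147),(255,169.5),(386.5,169.5)],.014,W)[:,:2]
d=P[1]-P[0];print(np.linalg.norm(d),np.degrees(np.arctan2(d[1],d[0]))-90, np.degrees(np.arctan2(*(P[3]-P[2])[::-1]))-90)
print("u",P@u,"u0",(P@u)[:2]+.155,"v",P@v)
E
```

```text
0.1143950653153791 -54.12060650977333 -54.30718438811335
u [0.27170406 0.27154555 0.28798317 0.2881705 ] u0 [0.42670406 0.42654555] v [0.34682651 0.46122146 0.35487629 0.45501295]
```

```bash
sed -i 's/^U0.*/U0,V0,YAW=.427,.406,-54.2\nu=np.array([np.cos(np.radians(YAW)),np.sin(np.radians(YAW))]);v=np.array([-u[1],u[0]])\ndef dk(x,y=0,z=0):\n    p=u*(U0+x)+v*(V0+y);return [p[0],p[1],z]\ndef todk(p):\n    p=np.array(p);return (p[:2]@u-U0,p[:2]@v-V0)/; ' h.py; python3 -c "
from h import *
go(dk(-.094,0,.02),35.8)"
```

```text
t 6.7 p [ 0.5225 -0.0337  0.1479] rot [-9.011e+01 -2.000e-02  3.572e+01] F [ 0.49  0.29 -1.57] gap 0.0546
row [0.062, 4.264, 0.009] [0.022, -0.017, 0.004]
```

```bash
python3 -m crank '0.06 0.6 0.01 0.02 -0.02 0; 0.06 1.5 0.01 0.02 -0.02 0; 0.06 2.4 0.01 0.02 -0.02 0; 0.06 3.2 0.01 0.02 -0.02 0; 0.06 3.8 0.01 0.02 -0.02 0; 0.06 4.1 0.01 0.02 -0.02 0; 0.06 4.25 0.01 0.02 -0.02 0; 0.06 4.28 0.01 0.02 -0.02 0; 0.06 4.28 0.01 0.02 -0.02 0; 0.06 4.28 0.01 0.02 -0.02 0'
python3 -c "
from h import *
go(dk(-.094,0,.0195),35.8)"
```

```text
time: 7.95
ee_pos: [0.5244, -0.0326, 0.0201]
tcp_rot: [-1.572, -0.001, 0.625]
force: [0.3, 0.0, -2.6]
finger_gap: 0.0549
t 7.95 p [ 0.5244 -0.0326  0.0201] rot [-9.005e+01 -7.000e-02  3.581e+01] F [ 0.27  0.03 -2.63] gap 0.0549
row [-0.01, 0.02, 0.007] [0.011, 0.003, 0.013]
```

```bash
python3 -m crank '0 0.03 0 0 0 0; 0 0.05 0 0 0 0; 0 0.05 0 0 0 0'
python3 -m crank '0 0 0 0 0 0; 0 0 0 0 0 0; 0 0 0 0 0 0; 0 0 0 0 0 0; 0 0 0 0 0 0; 0 0 0 0 0 0; 0 0 0 0 0 0' 0
python3 -m crank '0 -0.5 0 0 0 0; 0 -1.5 0 0 0 0; 0 -2.7 0 0 0 0; 0 -4 0 0 0 0; 0 -4 0 0 0 0; 0 -4 0 0 0 0; 0 -4 0 0 0 0'
python3 - <<'E'
from h import *
import cv2
go(dk(-.18,0,.13),35.8)
s=cams.read_camera("wrist");cv2.imwrite("pics/w5.png",s["pixels"][:,:,::-1])
s=cams.read_camera("scene");cv2.imwrite("pics/s5.png",cv2.resize(s["pixels"][190:390,220:420,::-1],None,fx=3,fy=3,interpolation=cv2.INTER_CUBIC))
E
```

```text
time: 8.32
ee_pos: [0.5245, -0.0327, 0.0187]
tcp_rot: [-1.572, -0.001, 0.625]
force: [-1.2, 0.6, 1.2]
finger_gap: 0.0546
time: 9.2
ee_pos: [0.5246, -0.0327, 0.0187]
tcp_rot: [-1.572, -0.001, 0.625]
force: [-0.5, 0.2, 0.0]
finger_gap: 0.0856
time: 10.07
ee_pos: [0.5236, -0.0327, 0.1378]
tcp_rot: [-1.571, 0.0, 0.625]
force: [0.1, 0.8, 0.1]
finger_gap: 0.0851
t 10.07 p [ 0.5236 -0.0327  0.1378] rot [-9.000e+01  1.000e-02  3.581e+01] F [0.09 0.84 0.07] gap 0.0851
row [0.016, 0.261, 2.86] [-0.0, 0.002, -0.001]
```

View pics/w5.png

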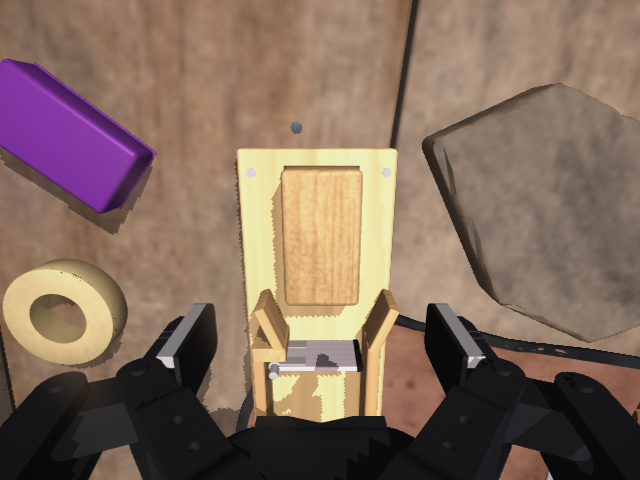

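View pics/s5.png

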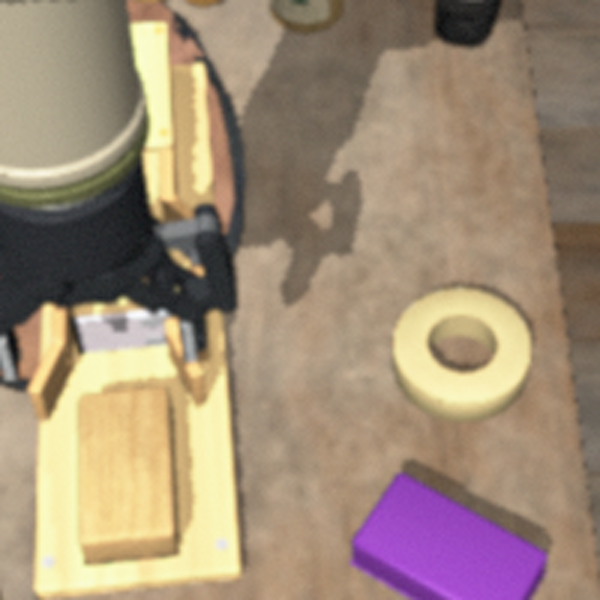

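```bash
python3 - <<'E'
from h import *
import cv2
s=cams.read_camera("wrist");W=wpose(s)
P=ray(s,[(282,169.5),(362,169),(358.5,304),(286,304)],.042,W)
print("block",[np.round(todk(p),4).tolist() for p in P],np.round(todk(P.mean(0)),4))
Q=ray(s,[(287,346),(367,346),(267,290),(389,292)],.05,W);print("walls",[np.round(todk(p),4).tolist() for p in Q])
Q=ray(s,[(238,150),(397,150)],.014,W);print("apron",[np.round(todk(p),4).tolist() for p in Q])
t=s["pixels"][270:420,220:420,::-1];cv2.imwrite("pics/w5z.png",cv2.resize(t,None,fx=4,fy=4,interpolation=cv2.INTER_CUBIC))
E
```

```text
block [[-0.1437, -0.025], [-0.144, 0.0276], [-0.0454, 0.0284], [-0.0454, -0.0252]] [-0.0946  0.0015]
walls [[-0.0149, -0.0246], [-0.0148, 0.0349], [-0.0606, -0.0374], [-0.059, 0.0487]]
apron [[-0.1544, -0.0592], [-0.1544, 0.0557]]
```

View pics/w5z.png

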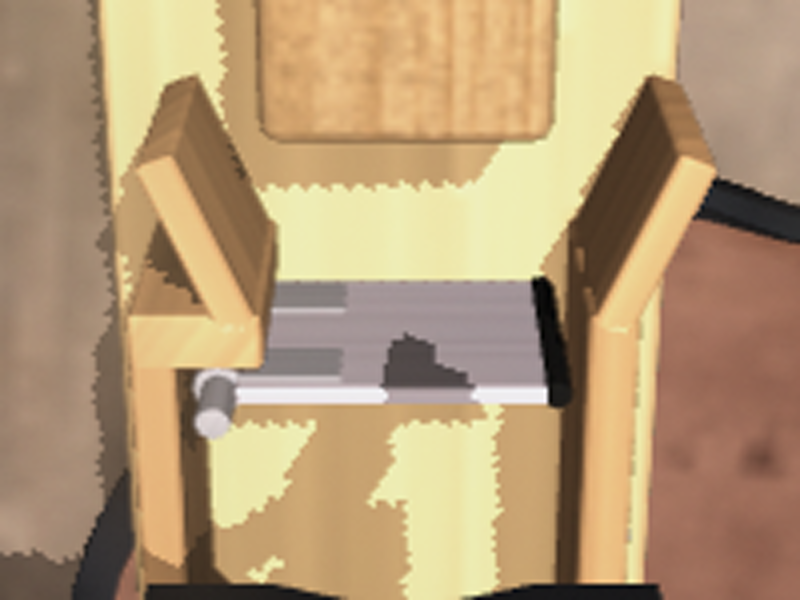

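```bash
python3 - <<'E'
from h import *
s=cams.read_camera("wrist");W=wpose(s)
z=lambda l:np.array(l)/4+[220,270]
for n,l,h in (("floor narrow",[(275,228),(573,235)],.014),("floor mouth",[(195,78),(650,76)],.014),("top mouth",[(178,155),(682,155)],.05),("top narrow",[(260,318),(597,322)],.05),("hinge",[(212,420)],.055),("leaf tip",[(560,400)],.052)):
    print(n,[np.round(todk(p),4).tolist() for p in ray(s,z(l),h,W)])
E
```

```text
floor narrow [[-0.0089, -0.0263], [-0.0071, 0.0367]]
floor mouth [[-0.0436, -0.0417], [-0.044, 0.051]]
top mouth [[-0.0457, -0.0398], [-0.0456, 0.0507]]
top narrow [[-0.0117, -0.0261], [-0.0107, 0.0369]]
hinge [[0.007, -0.0352]]
leaf tip [[0.005, 0.0302]]
```

```bash
sed -i 's/^U0,V0.*/U0,V0,YAW=.427,.410,-54.2/' h.py; python3 -c "
from h import *
go(dk(-.185,-.002,.13),35.8)
go(dk(-.185,-.002,.020),35.8)"
```

```text
t 10.28 p [ 0.524  -0.0326  0.1381] rot [-9.001e+01 -3.000e-02  3.581e+01] F [-0.06  0.65  0.63] gap 0.0854
row [0.07, 0.269, 3.032] [0.003, 0.002, 0.005]
t 10.28 p [ 0.524  -0.0326  0.1381] rot [-9.001e+01 -3.000e-02  3.581e+01] F [-0.06  0.65  0.63] gap 0.0854
row [0.068, 3.936, 3.033] [0.003, 0.002, 0.005]
```

```bash
python3 -m crank '0.07 0 0.5 0 0 0; 0.07 0 1.5 0 0 0; 0.07 0.1 2.5 0 0 0; 0.07 0.4 3.03 0 0 0; 0.07 1.4 3.03 0 0 0; 0.07 2.4 3.03 0 0 0; 0.07 3.2 3.03 0 0 0; 0.07 3.7 3.03 0 0 0; 0.07 3.9 3.03 0 0 0; 0.07 3.93 3.03 0 0 0; 0.07 3.93 3.03 0 0 0' 0.83 30
python3 - <<'E'
from h import *
import cv2
go(dk(-.185,-.002,.020),35.8)
s=cams.read_camera("wrist");cv2.imwrite("pics/w6.png",s["pixels"][:,:,::-1])
s=cams.read_camera("top");cv2.imwrite("pics/t6.png",cv2.resize(s["pixels"][100:320,120:380,::-1],None,fx=3,fy=2.7,interpolation=cv2.INTER_CUBIC))
E
```

```text
time: 11.65
ee_pos: [0.4731, 0.0424, 0.0208]
tcp_rot: [-1.572, -0.001, 0.625]
force: [-0.5, -0.2, 0.2]
finger_gap: 0.0145
t 11.65 p [0.4731 0.0424 0.0208] rot [-9.005e+01 -8.000e-02  3.581e+01] F [-0.5  -0.15  0.16] gap 0.0145
row [-0.019, 0.028, 0.011] [0.011, 0.002, 0.016]
```

View pics/w6.png

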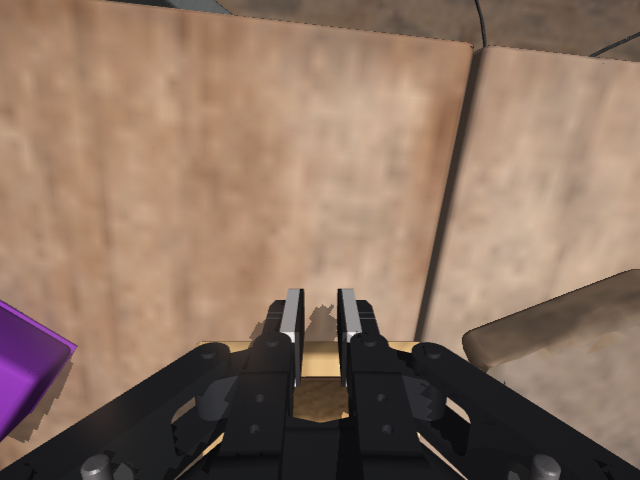

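View pics/t6.png

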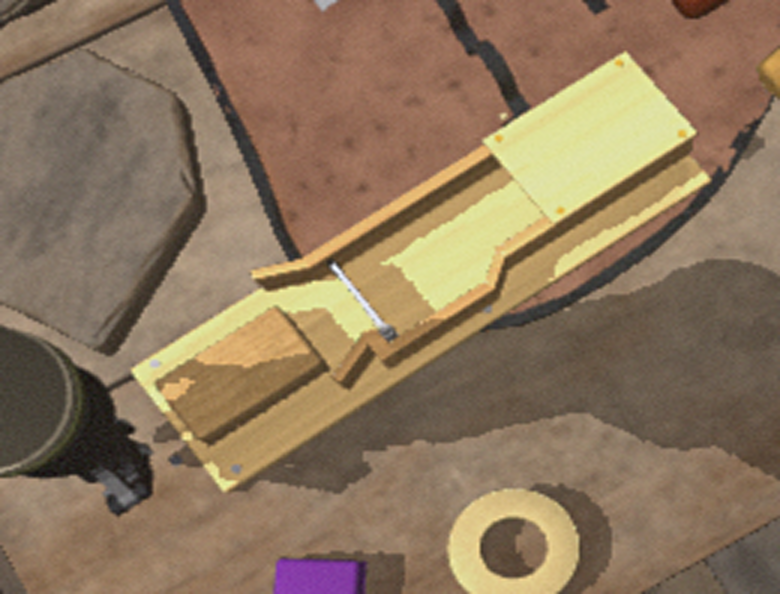

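```bash
python3 - <<'E'
from h import *
s=cams.read_camera("wrist");H=s["hand_eye"]
for y in (0,-.02,-.03,-.04,-.05,-.06,-.07):
  print(y,proj(s,[(-.0305,y,.011),(.0305,y,.011),(.0305,y,0),(.0,y,0.011),(0,y,-.011)],H).round(0).tolist())
E
```

```text
0 [[250.0, 285.0], [390.0, 285.0], [388.0, 308.0], [320.0, 285.0], [320.0, 329.0]]
-0.02 [[240.0, 307.0], [400.0, 307.0], [398.0, 332.0], [320.0, 307.0], [320.0, 357.0]]
-0.03 [[234.0, 321.0], [406.0, 321.0], [403.0, 348.0], [320.0, 321.0], [320.0, 373.0]]
-0.04 [[227.0, 337.0], [413.0, 337.0], [410.0, 365.0], [320.0, 337.0], [320.0, 392.0]]
-0.05 [[219.0, 355.0], [421.0, 355.0], [418.0, 385.0], [320.0, 355.0], [320.0, 414.0]]
-0.06 [[209.0, 377.0], [430.0, 377.0], [427.0, 410.0], [320.0, 377.0], [320.0, 440.0]]
-0.07 [[197.0, 404.0], [442.0, 404.0], [438.0, 439.0], [320.0, 404.0], [320.0, 471.0]]
```

```bash
python3 -m crank '-0.01 0 -0.15 0 0 0; -0.01 0 -0.35 0 0 0; -0.01 0 -0.55 0 0 0; -0.01 0 -0.7 0 0 0; -0.01 0 -0.82 0 0 0; -0.01 0 -0.93 0 0 0; -0.01 0 -1.04 0 0 0; -0.01 0 -1.16 0 0 0; -0.01 0 -1.28 0 0 0; -0.01 0 -1.4 0 0 0; -0.01 0 -1.52 0 0 0; -0.01 0 -1.64 0 0 0; -0.01 0 -1.76 0 0 0; -0.01 0 -1.88 0 0 0; -0.01 0 -2 0 0 0; -0.01 0 -2.12 0 0 0; -0.01 0 -2.24 0 0 0; -0.01 0 -2.36 0 0 0; -0.01 0 -2.4 0 0 0; -0.01 0 -2.4 0 0 0'
python3 - <<'E'
from h import *
import cv2
s,p,R=cur();print(todk(p))
go(dk(-.115,-.002,.021),35.8)
s=cams.read_camera("wrist");cv2.imwrite("pics/w7.png",s["pixels"][:,:,::-1])
s=cams.read_camera("top");cv2.imwrite("pics/t7.png",cv2.resize(s["pixels"][100:320,120:380,::-1],None,fx=3,fy=2.7,interpolation=cv2.INTER_CUBIC))
E
```

```text
time: 14.3
ee_pos: [0.5098, -0.008, 0.0206]
tcp_rot: [-1.561, 0.002, 0.632]
force: [-24.6, 23.6, 23.5]
finger_gap: 0.0147
(np.float64(-0.12231354106489473), np.float64(-0.0011762147559394864))
t 14.3 p [ 0.5098 -0.008   0.0206] rot [-89.42   0.14  36.23] F [-24.61  23.59  23.45] gap 0.0147
row [-0.029, -0.015, -0.243] [-0.116, 0.085, -0.028]
```

View pics/t7.png

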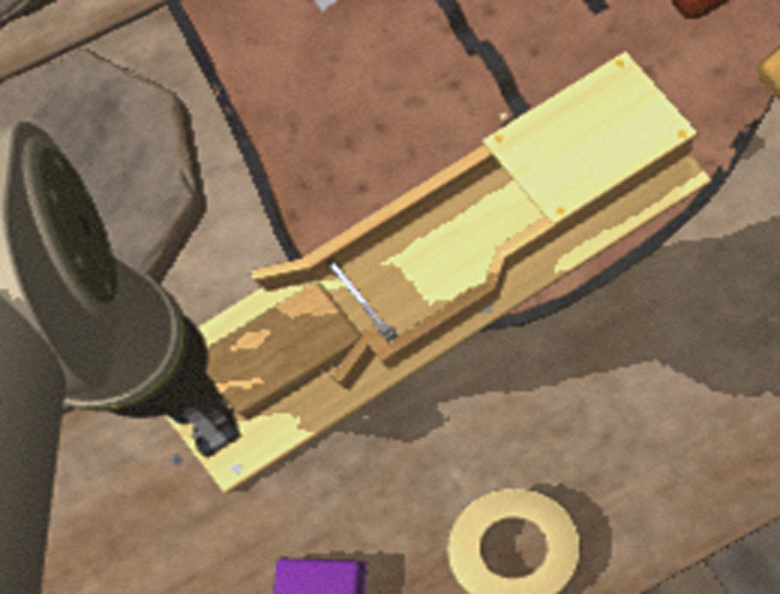

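```bash
python3 -m crank '0 0 0.2 0 0 0; 0 0 0.5 0 0 0; 0 0 1 0 0 0; 0 0 1 0 0 0; 0 0 1 0 0 0'
python3 - <<'E'
from h import *
import cv2
s,p,R=cur();print(todk(p))
go(dk(-.115,-.002,.021),35.8)
s=cams.read_camera("wrist");cv2.imwrite("pics/w8.png",s["pixels"][:,:,::-1])
s=cams.read_camera("scene");cv2.imwrite("pics/s8.png",cv2.resize(s["pixels"][190:390,220:420,::-1],None,fx=3,fy=3,interpolation=cv2.INTER_CUBIC))
E
```

```text
time: 15.02
ee_pos: [0.4923, 0.0157, 0.021]
tcp_rot: [-1.561, 0.002, 0.632]
force: [-0.9, -0.1, -0.6]
finger_gap: 0.0143
(np.float64(-0.15175771535969085), np.float64(-0.0014804313888347465))
t 15.03 p [0.4923 0.0157 0.021 ] rot [-89.46   0.13  36.21] F [-0.87 -0.12 -0.56] gap 0.0143
row [-0.026, -0.01, -1.225] [-0.107, 0.081, -0.026]
```

View pics/w8.png

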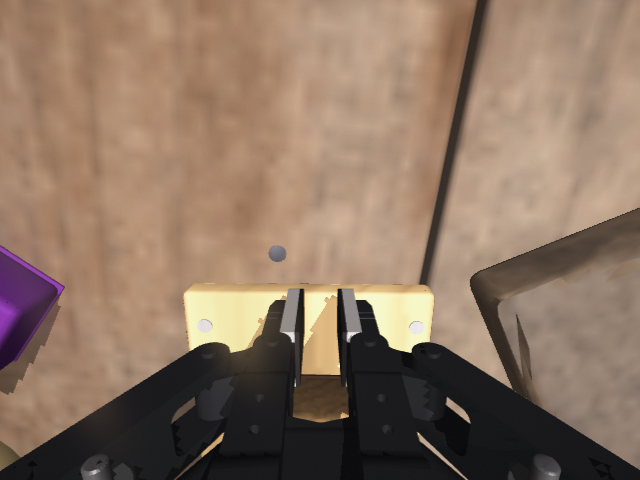

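View pics/s8.png

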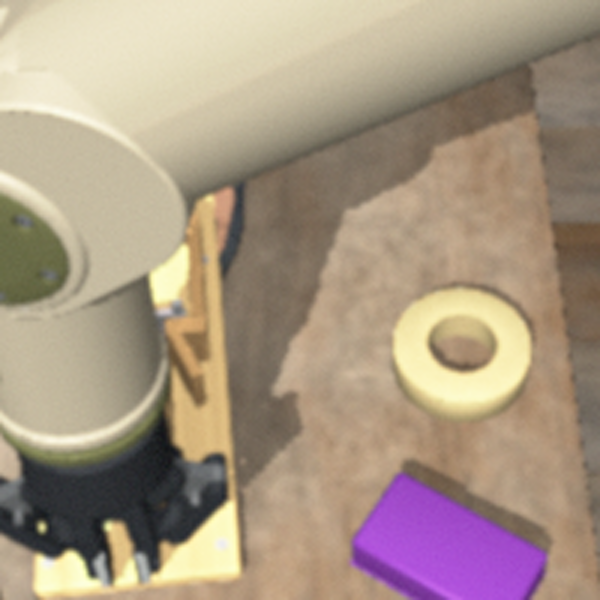

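```bash
python3 -m crank '0 -0.6 0 0 0 0; 0 -1.6 0 -0.1 0.08 0; 0 -2.8 0 -0.1 0.08 0; 0 -4 -0.6 -0.1 0.08 0; 0 -4 -1.4 -0.1 0.08 0; 0 -4 -2 -0.1 0.08 0; 0 -4 -2 -0.1 0.08 0; 0 -4 -2 -0.1 0.08 0'
python3 - <<'E'
from h import *
import cv2
s,p,R=cur();print(todk(p))
go(dk(-.165,-.002,.021),35.8)
s=cams.read_camera("wrist");cv2.imwrite("pics/w9.png",s["pixels"][:,:,::-1])
W=wpose(s);np.save("w9pose.npy",W)
E
```

```text
time: 16.12
ee_pos: [0.5279, -0.0327, 0.1395]
tcp_rot: [-1.568, 0.003, 0.625]
force: [-0.4, -0.3, -0.7]
finger_gap: 0.0148
(np.float64(-0.09165655028038733), np.float64(-0.0009961796527696576))
t 16.12 p [ 0.5279 -0.0327  0.1395] rot [-89.83   0.2   35.83] F [-0.36 -0.32 -0.7 ] gap 0.0148
row [-0.019, 3.956, 2.433] [-0.034, 0.005, -0.039]
```

View pics/w9.png

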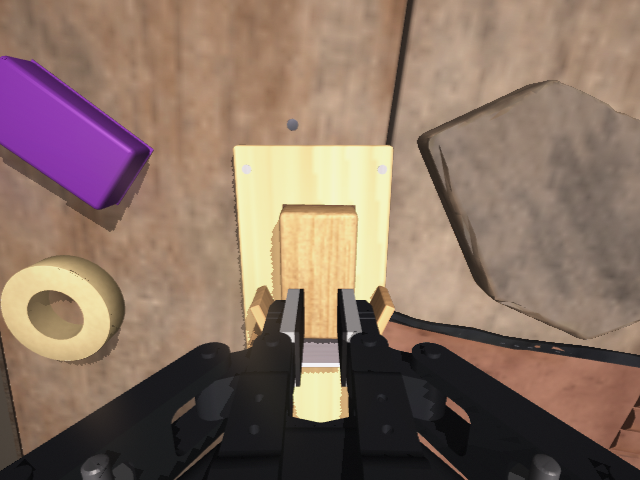

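```bash
python3 - <<'E'
from h import *
import cv2
s=cams.read_camera("wrist");W=wpose(s)
for n,l,h in (("blk",[(281.5,212),(356,213)],.042),("apron",[(234,146.5),(392,146.5)],.014)):
    print(n,[np.round(todk(p),4).tolist() for p in ray(s,l,h,W)])
t=s["pixels"][190:390,220:420,::-1];cv2.imwrite("pics/w9z.png",cv2.resize(t,None,fx=3,fy=3,interpolation=cv2.INTER_CUBIC))
E
```

```text
blk [[-0.1124, -0.0274], [-0.1117, 0.0238]]
apron [[-0.1545, -0.0635], [-0.1546, 0.0513]]
```

View pics/w9z.png

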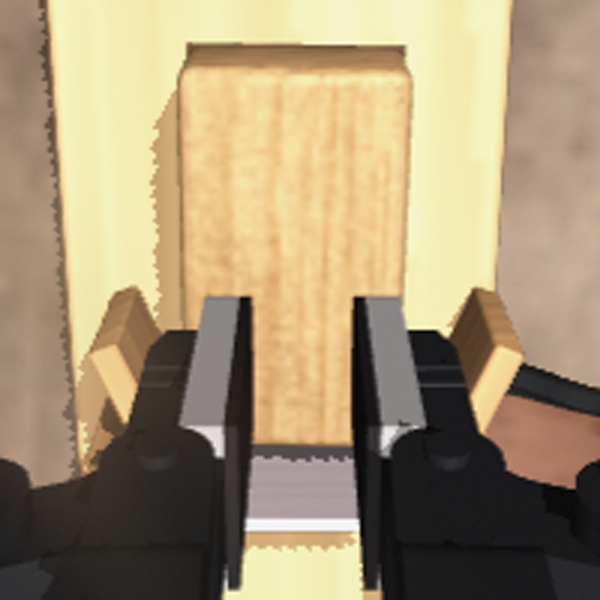

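```bash
python3 -m crank '0 0 0 0 0 0; 0 0 0 0 0 0; 0 0 0 0 0 0; 0 0 0 0 0 0; 0 0 0 0 0 0; 0 0 0 0 0 0' 0
python3 - <<'E'
from h import *
import cv2
s=cams.read_camera("wrist");W=wpose(s)
t=s["pixels"][250:400,220:420,::-1];cv2.imwrite("pics/w10z.png",cv2.resize(t,None,fx=4,fy=4,interpolation=cv2.INTER_CUBIC))
go(dk(-.085,-.003,.019),35.8)
E
```

```text
time: 16.98
ee_pos: [0.5281, -0.0325, 0.1399]
tcp_rot: [-1.569, 0.003, 0.626]
force: [0.5, -0.3, -0.1]
finger_gap: 0.0854
t 17.02 p [ 0.5281 -0.0325  0.1399] rot [-89.88   0.17  35.86] F [-0.59 -0.19 -0.56] gap 0.0855
row [-0.064, 4.029, -0.233] [-0.024, 0.013, -0.034]
```

View pics/w10z.png

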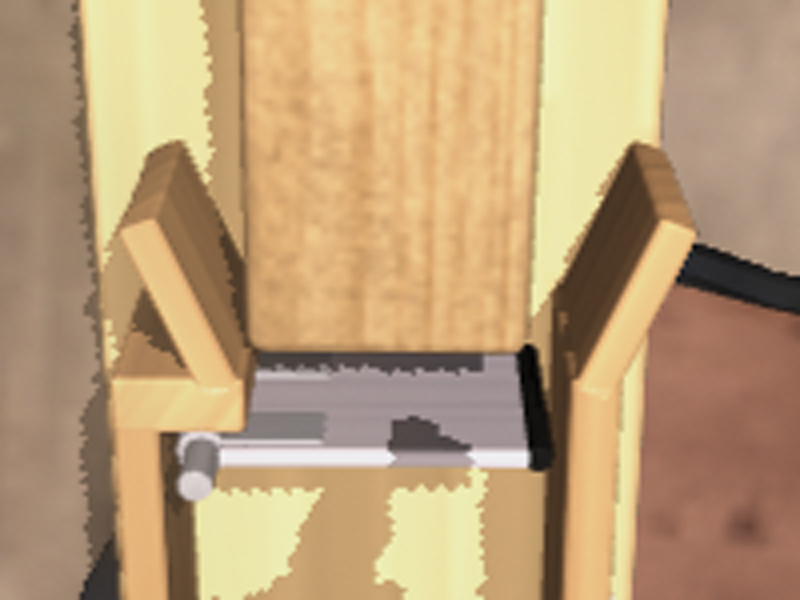

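```bash
python3 -m crank '-0.06 0.7 -0.1 0 0 0; -0.06 1.8 -0.23 -0.02 0 -0.03; -0.06 2.8 -0.23 -0.02 0 -0.03; -0.06 3.5 -0.23 -0.02 0 -0.03; -0.06 3.9 -0.23 -0.02 0 -0.03; -0.06 4.02 -0.23 -0.02 0 -0.03; -0.06 4.02 -0.23 -0.02 0 -0.03; -0.06 4.02 -0.23 -0.02 0 -0.03'
python3 -m crank '0 0 0 0 0 0; 0 0 0 0 0 0; 0 0 0 0 0 0; 0 0 0 0 0 0; 0 0 0 0 0 0; 0 0 0 0 0 0' 1 40
python3 - <<'E'
from h import *
s,p,R=cur();print(todk(p))
go(dk(-.085,-.003,.021),35.8)
go(dk(-.093,0.0004,.021),35.8)
E
```

```text
time: 18.02
ee_pos: [0.5309, -0.0392, 0.0201]
tcp_rot: [-1.571, -0.001, 0.626]
force: [-0.7, 0.0, -0.3]
finger_gap: 0.0856
time: 18.77
ee_pos: [0.5313, -0.0393, 0.0209]
tcp_rot: [-1.572, -0.001, 0.626]
force: [-2.3, 0.1, 6.2]
finger_gap: 0.0544
(np.float64(-0.08429994897039161), np.float64(-0.002055949064640461))
t 18.77 p [ 0.5313 -0.0393  0.0209] rot [-9.009e+01 -7.000e-02  3.584e+01] F [-2.34  0.08  6.18] gap 0.0544
row [-0.031, -0.003, 0.023] [0.018, 0.008, 0.015]
t 18.77 p [ 0.5313 -0.0393  0.0209] rot [-9.009e+01 -7.000e-02  3.584e+01] F [-2.34  0.08  6.18] gap 0.0544
row [0.082, -0.004, 0.29] [0.018, 0.008, 0.015]
```

```bash
python3 -m crank '0 -0.08 0.05 0 0 0; 0.05 -0.1 0.2 0 0 0; 0.1 -0.1 0.3 0.02 0 0; 0.1 -0.1 0.3 0.02 0 0; 0.1 -0.05 0.3 0.02 0 0; 0.1 0.01 0.3 0.02 0 0; 0.1 0.03 0.3 0.02 0 0; 0.1 0.03 0.3 0.02 0 0'
python3 - <<'E'
from h import *
s,p,R=cur();print(todk(p))
go(dk(-.093,0.0007,.021),35.8)
E
```

```text
time: 19.77
ee_pos: [0.5285, -0.0304, 0.0209]
tcp_rot: [-1.571, -0.001, 0.625]
force: [-5.9, 0.2, 10.9]
finger_gap: 0.0546
(np.float64(-0.09320124071770464), np.float64(0.00088438563760318))
t 19.77 p [ 0.5285 -0.0304  0.0209] rot [-9.002e+01 -5.000e-02  3.584e+01] F [-5.92  0.17 10.94] gap 0.0546
row [-0.006, -0.004, -0.007] [0.004, 0.007, 0.01]
```

```bash
python3 -m crank '0 0 0 0 0 0; 0 0 0 0 0 0; 0 0 0 0 0 0; 0 0 0 0 0 0; 0 0 0 0 0 0; 0 0 0 0 0 0' 0
python3 -m crank '0 -0.7 0 0 0 0; 0 -1.9 0 0 0 0; 0 -3.2 0 0 0 0; 0 -4 0 0 0 0; 0 -4 0 0 0 0; 0 -4 0 0 0 0'
python3 - <<'E'
from h import *
import cv2
s=cams.read_camera("wrist");W=wpose(s)
t=s["pixels"][150:350,220:420,::-1];cv2.imwrite("pics/w11z.png",cv2.resize(t,None,fx=3,fy=3,interpolation=cv2.INTER_CUBIC))
t=s["pixels"][250:400,220:420,::-1];cv2.imwrite("pics/w11y.png",cv2.resize(t,None,fx=4,fy=4,interpolation=cv2.INTER_CUBIC))
go(dk(-.18,0,.021),35.8)
E
```

```text
time: 20.52
ee_pos: [0.5285, -0.0304, 0.0208]
tcp_rot: [-1.571, -0.001, 0.625]
force: [-0.4, -0.3, -0.9]
finger_gap: 0.0852
time: 21.28
ee_pos: [0.5279, -0.0305, 0.1401]
tcp_rot: [-1.571, -0.0, 0.625]
force: [0.3, -1.2, -0.1]
finger_gap: 0.0853
t 21.32 p [ 0.5277 -0.0305  0.1397] rot [-8.995e+01  3.000e-02  3.583e+01] F [-0.27  1.16 -0.06] gap 0.0855
row [-0.001, 3.959, 2.877] [-0.009, 0.006, -0.006]
```

View pics/w11z.png

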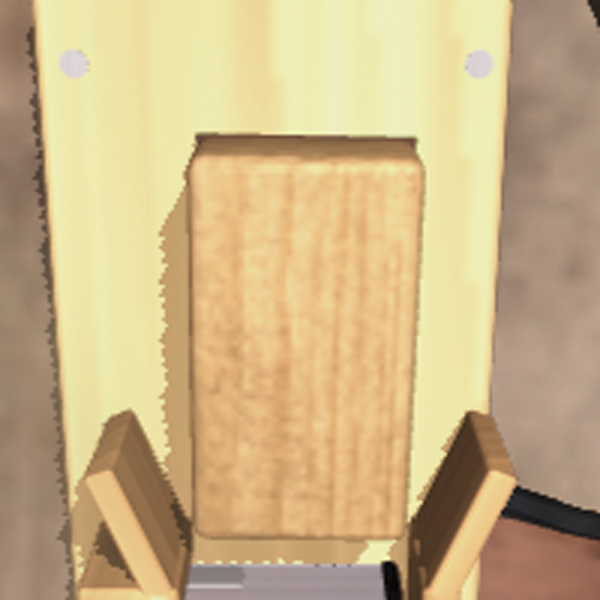

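View pics/w11y.png

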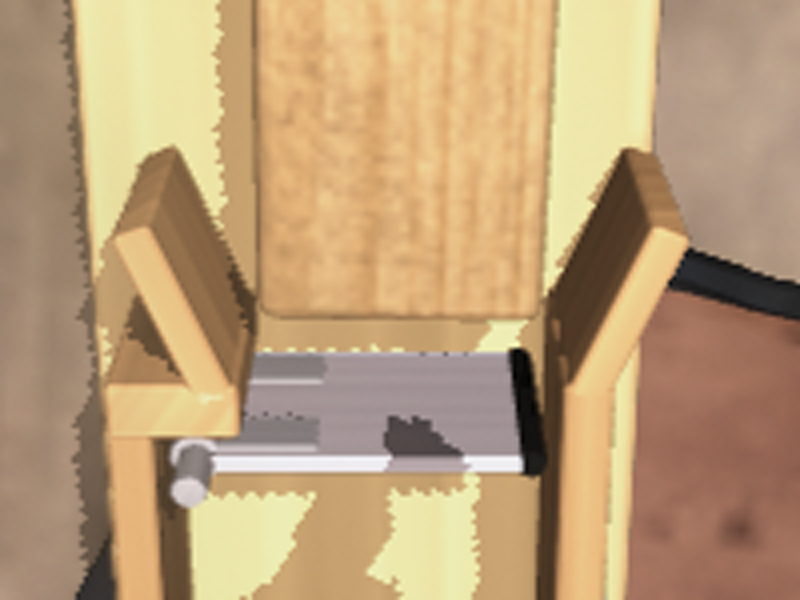

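```bash
python3 -m crank '0 0 0.5 0 0 0; 0 0 1.5 0 0 0; 0 0.1 2.5 0 0 0; 0 0.4 3 0 0 0; 0 1.4 3.04 0 0 0; 0 2.4 3.04 0 0 0; 0 3.2 3.04 0 0 0; 0 3.7 3.04 0 0 0; 0 3.9 3.04 0 0 0; 0 3.95 3.04 0 0 0; 0 3.95 3.04 0 0 0' 0.83 30
python3 - <<'E'
from h import *
s,p,R=cur();print(todk(p))
go(dk(-.115,.0007,.021),35.8)
E
```

```text
time: 22.7
ee_pos: [0.4747, 0.0435, 0.0219]
tcp_rot: [-1.571, -0.0, 0.625]
force: [-0.3, -0.3, -0.0]
finger_gap: 0.0146
(np.float64(-0.18460609200992903), np.float64(0.000493927961555396))
t 22.7 p [0.4747 0.0435 0.0219] rot [-8.999e+01 -2.000e-02  3.583e+01] F [-0.3  -0.25 -0.04] gap 0.0146
row [0.006, 0.03, -2.32] [-0.001, 0.006, 0.005]
```

```bash
python3 -m crank '0 0 -0.2 0 0 0; 0 0 -0.5 0 0 0; 0 0 -0.75 0 0 0; 0 0.02 -0.9 0 0 0; 0 0.02 -1.04 0 0 0; 0 0.02 -1.18 0 0 0; 0 0.02 -1.32 0 0 0; 0 0.02 -1.46 0 0 0; 0 0.02 -1.6 0 0 0; 0 0.02 -1.74 0 0 0; 0 0.02 -1.88 0 0 0; 0 0.02 -1.98 0 0 0'
python3 - <<'E'
from h import *
s,p,R=cur();print(todk(p))
go(dk(-.105,.0007,.021),35.8)
E
```

```text
time: 24.2
ee_pos: [0.5095, -0.0045, 0.0213]
tcp_rot: [-1.57, -0.0, 0.626]
force: [-0.9, 1.9, 0.9]
finger_gap: 0.0147
(np.float64(-0.12529632827868414), np.float64(0.0006058139396080131))
t 24.2 p [ 0.5095 -0.0045  0.0213] rot [-8.997e+01 -2.000e-02  3.584e+01] F [-0.92  1.87  0.93] gap 0.0147
row [0.003, 0.009, -0.677] [-0.005, 0.008, 0.004]
```

Now small steps into the mouth.

```bash
python3 -m crank '0 0 -0.08 0 0 0; 0 0 -0.16 0 0 0; 0 0 -0.24 0 0 0; 0 0 -0.3 0 0 0'
python3 - <<'E'
from h import *
s,p,R=cur();print(todk(p),s["force"][:2]@u)
E
python3 -m crank '0 0 -0.08 0 0 0; 0 0 -0.16 0 0 0; 0 0 -0.24 0 0 0'
python3 - <<'E'
from h import *
s,p,R=cur();print(todk(p),s["force"][:2]@u,s["force"])
E
```

```text
time: 24.7
ee_pos: [0.5148, -0.0119, 0.0213]
tcp_rot: [-1.57, -0.0, 0.626]
force: [-1.2, 2.0, 0.4]
finger_gap: 0.0145
(np.float64(-0.1161667793430608), np.float64(0.0005694933916418066)) -2.352226040572687
time: 25.08
ee_pos: [0.5191, -0.0178, 0.0213]
tcp_rot: [-1.57, -0.0, 0.626]
force: [-1.7, 1.9, 1.7]
finger_gap: 0.0144
(np.float64(-0.10891775452703772), np.float64(0.0006097358654637564)) -2.516941996451752 [-1.66923468  1.89937009  1.66162413]
```

```bash
python3 -m crank '0 0 -0.08 0 0 0; 0 0 -0.16 0 0 0; 0 0 -0.24 0 0 0; 0 0 -0.32 0 0 0; 0 0 -0.4 0 0 0; 0 0 -0.48 0 0 0'
python3 - <<'E'
from h import *
s,p,R=cur();print(todk(p),s["force"][:2]@u,s["force"])
E
python3 -m crank '0 0 -0.08 0 0 0; 0 0 -0.16 0 0 0; 0 0 -0.24 0 0 0; 0 0 -0.32 0 0 0; 0 0 -0.4 0 0 0; 0 0 -0.48 0 0 0; 0 0 -0.56 0 0 0; 0 0 -0.64 0 0 0'
python3 - <<'E'
from h import *
s,p,R=cur();print(todk(p),s["force"][:2]@u,s["force"])
go(dk(-.06,.0007,.021),35.8)
import cv2
r=cams.read_camera("top");cv2.imwrite("pics/t12.png",cv2.resize(r["pixels"][100:320,120:380,::-1],None,fx=3,fy=2.7,interpolation=cv2.INTER_CUBIC))
E
```

```text
time: 25.82
ee_pos: [0.5271, -0.0282, 0.0213]
tcp_rot: [-1.569, -0.0, 0.627]
force: [-3.9, 4.7, 4.2]
finger_gap: 0.0145
(np.float64(-0.09578505344426075), np.float64(0.0009822527353869903)) -6.058463643388282 [-3.8975599   4.65876541  4.23682102]
time: 26.82
ee_pos: [0.5382, -0.043, 0.0212]
tcp_rot: [-1.568, -0.0, 0.628]
force: [-2.0, 4.4, 1.9]
finger_gap: 0.0146
(np.float64(-0.077263751540538), np.float64(0.0013844183979056512)) -4.69168766769587 [-1.98062113  4.35614073  1.8548324 ]
t 26.82 p [ 0.5382 -0.043   0.0212] rot [-8.982e+01 -2.000e-02  3.596e+01] F [-1.98  4.36  1.85] gap 0.0146
row [-0.024, 0.006, -0.575] [-0.035, 0.032, 0.004]
```

View pics/t12.png

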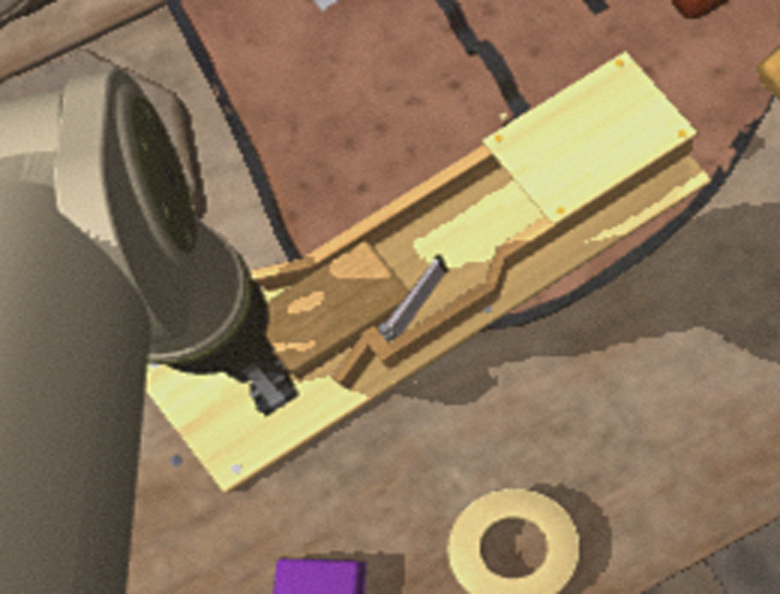

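```bash
python3 -m crank '0 0 -0.08 0 0 0; -0.01 0 -0.17 -0.02 0.02 0; -0.02 0 -0.26 -0.03 0.03 0; -0.02 0 -0.35 -0.03 0.03 0; -0.02 0 -0.45 -0.03 0.03 0; -0.02 0 -0.55 -0.03 0.03 0; -0.02 0 -0.65 -0.03 0.03 0; -0.02 0 -0.75 -0.03 0.03 0; -0.02 0 -0.85 -0.03 0.03 0; -0.02 0 -0.95 -0.03 0.03 0'
python3 - <<'E'
from h import *
s,p,R=cur();print(todk(p),s["force"][:2]@u,s["force"])
go(dk(-.0,.0007,.021),35.8)
E
```

```text
time: 28.12
ee_pos: [0.5548, -0.0671, 0.0212]
tcp_rot: [-1.571, -0.0, 0.625]
force: [-1.8, 3.9, 2.8]
finger_gap: 0.0145
(np.float64(-0.04806973627986755), np.float64(0.0007747902210229474)) -4.234514999952857 [-1.77456558  3.94108228  2.7593523 ]
t 28.12 p [ 0.5548 -0.0671  0.0212] rot [-9.000e+01 -2.000e-02  3.579e+01] F [-1.77  3.94  2.76] gap 0.0145
row [-0.002, 0.006, -1.602] [-0.0, -0.002, 0.005]
```

```bash
python3 -m crank '0 0 -0.1 0 0 0; 0 0 -0.2 0 0 0; 0 0 -0.3 0 0 0; 0 0 -0.4 0 0 0; 0 0 -0.5 0 0 0; 0 0 -0.6 0 0 0; 0 0 -0.7 0 0 0; 0 0 -0.8 0 0 0; 0 0 -0.9 0 0 0; 0 0 -1 0 0 0; 0 0 -1.1 0 0 0; 0 0 -1.2 0 0 0'
python3 - <<'E'
from h import *
s,p,R=cur();print(todk(p),s["force"][:2]@u,s["force"])
go(dk(.03,.0007,.021),35.8)
import cv2
r=cams.read_camera("top");cv2.imwrite("pics/t13.png",cv2.resize(r["pixels"][100:320,120:380,::-1],None,fx=3,fy=2.7,interpolation=cv2.INTER_CUBIC))
E
```

```text
time: 29.62
ee_pos: [0.576, -0.0965, 0.0211]
tcp_rot: [-1.571, -0.0, 0.625]
force: [-1.0, 1.8, 0.5]
finger_gap: 0.0149
(np.float64(-0.011826478884565728), np.float64(0.0007475797775001736)) -2.110181839122307 [-1.04890532  1.84525137  0.4812375 ]
t 29.62 p [ 0.576  -0.0965  0.0211] rot [-9.000e+01 -2.000e-02  3.579e+01] F [-1.05  1.85  0.48] gap 0.0149
row [-0.001, 0.005, -1.394] [-0.0, -0.002, 0.005]
```

View pics/t13.png

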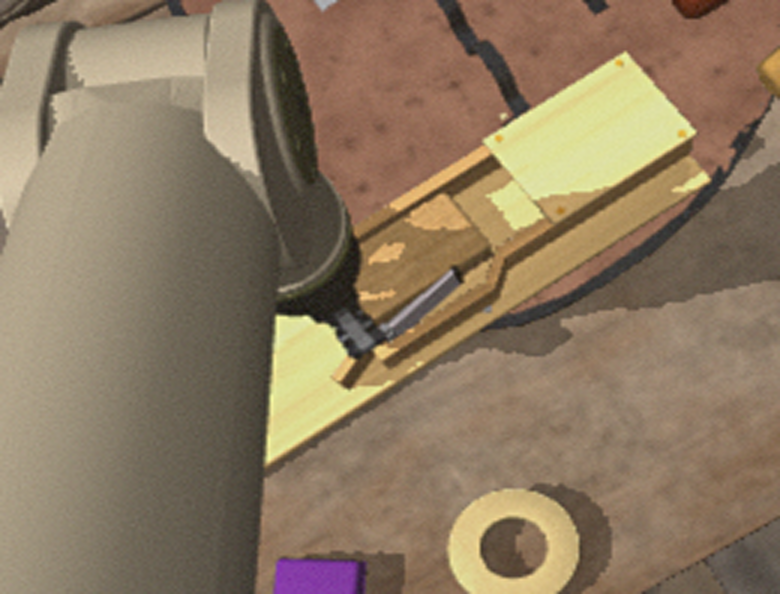

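```bash
python3 -m crank '0 0 -0.1 0 0 0; 0 0 -0.2 0 0 0; 0 0 -0.3 0 0 0; 0 0 -0.4 0 0 0; 0 0 -0.5 0 0 0; 0 0 -0.6 0 0 0; 0 0 -0.7 0 0 0; 0 0 -0.8 0 0 0; 0 0 -0.9 0 0 0; 0 0 -1 0 0 0; 0 0 -1.1 0 0 0; 0 0 -1.2 0 0 0'
python3 - <<'E'
from h import *
s,p,R=cur();print(todk(p),s["force"][:2]@u,s["force"])
E
python3 -m crank '0 0 -0.1 0 0 0; 0 0 -0.2 0 0 0; 0 0 -0.3 0 0 0; 0 0 -0.4 0 0 0; 0 0 -0.5 0 0 0; 0 0 -0.6 0 0 0; 0 0 -0.7 0 0 0; 0 0 -0.8 0 0 0; 0 0 -0.9 0 0 0; 0 0 -1 0 0 0; 0 0 -1.1 0 0 0; 0 0 -1.2 0 0 0'
python3 - <<'E'
from h import *
s,p,R=cur();print(todk(p),s["force"][:2]@u,s["force"])
go(dk(.07,.0007,.021),35.8)
E
```

```text
time: 31.18
ee_pos: [0.5973, -0.1263, 0.0212]
tcp_rot: [-1.571, -0.0, 0.624]
force: [-1.4, 2.1, -0.2]
finger_gap: 0.0143
(np.float64(0.02485631353512746), np.float64(0.0006017766191137586)) -2.5564307267345985 [-1.44648007  2.10871335 -0.17196798]
time: 32.67
ee_pos: [0.6185, -0.1557, 0.0212]
tcp_rot: [-1.571, -0.0, 0.624]
force: [-1.0, 1.7, 1.2]
finger_gap: 0.0141
(np.float64(0.06108327585173323), np.float64(0.0005030671447969759)) -1.9833891714302891 [-1.00180334  1.72289355  1.16980662]
t 32.67 p [ 0.6185 -0.1557  0.0212] rot [-9.002e+01 -2.000e-02  3.576e+01] F [-1.    1.72  1.17] gap 0.0141
row [0.007, 0.006, -0.297] [0.003, -0.008, 0.004]
```

```bash
python3 -m crank '0 0 -0.08 0 0 0; 0 0 -0.16 0 0 0; 0 0 -0.24 0 0 0; 0 0 -0.3 0 0 0; 0 0 -0.3 0 0 0'; python3 -m crank '0 0 -0.06 0 0 0; 0 0 -0.12 0 0 0; 0 0 -0.16 0 0 0'
```

```text
time: 33.3
ee_pos: [0.6239, -0.1634, 0.0212]
tcp_rot: [-1.572, -0.0, 0.624]
force: [1.0, 1.5, 0.9]
finger_gap: 0.0145
time: 33.67
ee_pos: [0.6268, -0.1676, 0.0212]
tcp_rot: [-1.572, -0.0, 0.624]
force: [-0.4, 1.5, 1.6]
finger_gap: 0.0146
```

```bash
python3 -m crank '0 0 -0.06 0 0 0; 0 0 -0.12 0 0 0; 0 0 -0.16 0 0 0'
```

```text
time: 34.05
ee_pos: [0.6296, -0.1718, 0.0212]
tcp_rot: [-1.572, -0.0, 0.623]
force: [-0.9, 0.3, 0.8]
finger_gap: 0.0146
```

```bash
python3 -m crank '0 0 -0.06 0 0 0; 0 0 -0.12 0 0 0; 0 0 -0.16 0 0 0'
python3 -c "
from h import *
s,p,R=cur();print(todk(p),s['force'][:2]@u)"
```

```text
time: 34.42
ee_pos: [0.6325, -0.1758, 0.0212]
tcp_rot: [-1.572, -0.0, 0.623]
force: [-0.9, 1.6, 0.5]
finger_gap: 0.0149
(np.float64(0.08555007060580694), np.float64(0.00015508454939194838)) -1.8059663629021896
```

```bash
python3 -m crank '0 0 -0.06 0 0 0; 0 0 -0.12 0 0 0; 0 0 -0.16 0 0 0'
python3 -c "
from h import *
s,p,R=cur();print(todk(p),s['force'][:2]@u)"
```

```text
time: 34.8
ee_pos: [0.6353, -0.1798, 0.0212]
tcp_rot: [-1.572, -0.0, 0.623]
force: [-1.0, 1.6, 1.1]
finger_gap: 0.0145
(np.float64(0.09047152793236973), np.float64(0.00011388926624389395)) -1.9339893751227173
```

```bash
python3 -m crank '0 0 -0.06 0 0 0; 0 0 -0.12 0 0 0; 0 0 -0.16 0 0 0'
python3 -c "
from h import *
s,p,R=cur();print(todk(p),s['force'][:2]@u)"
```

```text
time: 35.17
ee_pos: [0.6382, -0.1839, 0.0212]
tcp_rot: [-1.572, -0.0, 0.623]
force: [-1.3, 1.1, 1.1]
finger_gap: 0.0148
(np.float64(0.09542463506556603), np.float64(6.043723207804774e-05)) -1.6098935629968627
```

```bash
python3 -m crank '0 0 -0.06 0 0 0; 0 0 -0.12 0 0 0; 0 0 -0.16 0 0 0'
python3 -c "
from h import *
s,p,R=cur();print(todk(p),s['force'][:2]@u)"
```

```text
time: 35.55
ee_pos: [0.6411, -0.1879, 0.0212]
tcp_rot: [-1.572, -0.0, 0.623]
force: [-1.1, 1.7, 1.6]
finger_gap: 0.0145
(np.float64(0.10039819753531748), np.float64(2.948787799694763e-05)) -2.0077154555132486
```

```bash
python3 -m crank '0 0 -0.06 0 0 0; 0 0 -0.12 0 0 0; 0 0 -0.16 0 0 0'
python3 -c "
from h import *
s,p,R=cur();print(todk(p),s['force'][:2]@u)"
```

```text
time: 35.92
ee_pos: [0.6439, -0.1919, 0.0212]
tcp_rot: [-1.572, -0.0, 0.623]
force: [-1.6, 1.3, 2.2]
finger_gap: 0.0149
(np.float64(0.10532979203706466), np.float64(2.5839197476118514e-07)) -1.9951740241673106
```

```bash
python3 -m crank '0 0 -0.05 0 0 0; 0 0 -0.1 0 0 0; 0 0 -0.1 0 0 0'
python3 -c "
from h import *
s,p,R=cur();print(todk(p),s['force'][:2]@u)"
```

```text
time: 36.3
ee_pos: [0.6455, -0.1939, 0.0211]
tcp_rot: [-1.571, -0.0, 0.623]
force: [-2.8, 2.8, 3.5]
finger_gap: 0.0145
(np.float64(0.10781282921802221), np.float64(0.00011799579782173497)) -3.910307502961849
```

```bash
python3 -m crank '0 0 -0.05 0 0 0; 0 0 -0.1 0 0 0; 0 0 -0.1 0 0 0'
python3 -c "
from h import *
s,p,R=cur();print(todk(p),s['force'][:2]@u,s['force'])"
```

```text
time: 36.67
ee_pos: [0.6464, -0.1946, 0.0212]
tcp_rot: [-1.568, 0.001, 0.624]
force: [-7.3, 6.3, 6.0]
finger_gap: 0.0144
(np.float64(0.10898423261595463), np.float64(0.0004181827872988819)) -9.367344197792717 [-7.33644682  6.25824159  6.01251306]
```

```bash
python3 -m crank '0 0 -0.07 0 0 0; 0 0 -0.07 0 0 0; 0 0 -0.07 0 0 0; 0 0 -0.07 0 0 0'
python3 -c "
from h import *
s,p,R=cur();print(todk(p),s['force'][:2]@u,s['force'],np.linalg.norm(s['force']))"
```

```text
time: 37.17
ee_pos: [0.6464, -0.1946, 0.0212]
tcp_rot: [-1.565, 0.002, 0.626]
force: [-8.2, 8.2, 6.6]
finger_gap: 0.0147
(np.float64(0.10898445975209065), np.float64(0.00041255115084182226)) -11.453939865917384 [-8.15745973  8.23877361  6.58576203] 13.333934204140629
```

```bash
python3 - <<'E'
from h import *
import cv2
s,p,R=cur()
m=s["moment"];F=s["force"];print("Fu,Fv,Fz",F[:2]@u,F[:2]@v,F[2],"Mu,Mv,Mz",m[:2]@u,m[:2]@v,m[2])
for n,b in (("top",(60,300,140,400)),("scene",(120,320,180,380))):
    r=cams.read_camera(n);y0,y1,x0,x1=b;cv2.imwrite(f"pics/{n}14.png",cv2.resize(r["pixels"][y0:y1,x0:x1,::-1],None,fx=2.5,fy=2.5,interpolation=cv2.INTER_CUBIC))
r=cams.read_camera("wrist");cv2.imwrite("pics/w14.png",r["pixels"][:,:,::-1])
s,p,R=cur()
m=s["moment"];F=s["force"];print("Fu,Fv,Fz",F[:2]@u,F[:2]@v,F[2],"Mu,Mv,Mz",m[:2]@u,m[:2]@v,m[2])
E
```

```text
Fu,Fv,Fz -11.453939865917384 -1.7968865897084678 6.5857620281958065 Mu,Mv,Mz -0.78705700734976 2.1618785182995905 -0.1245691477274789
Fu,Fv,Fz -10.642048422736023 -4.67737468918206 8.174903764360659 Mu,Mv,Mz -0.8180582446152567 2.146955111561882 -0.1785884909692698
```

View pics/top14.png

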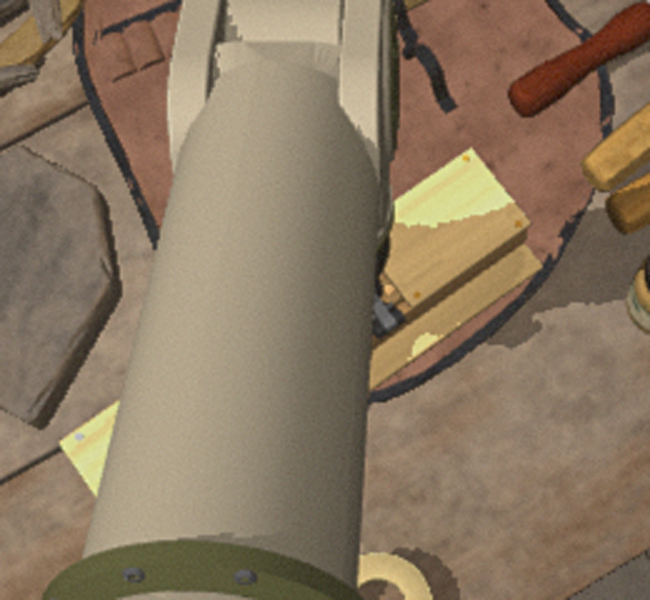

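View pics/w14.png

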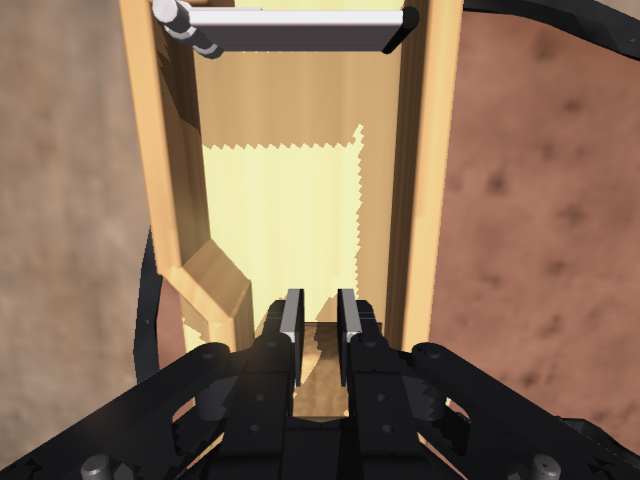

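```bash
python3 -m crank '0 0 -0.07 0 0 0; 0 0 -0.07 0 0 0; 0 0 -0.07 0 0 0; 0 0 -0.07 0 0 0'
python3 - <<'E'
from h import *
s,p,R=cur()
m=s["moment"];F=s["force"];print(todk(p),"Fu,Fv,Fz",F[:2]@u,F[:2]@v,F[2],np.linalg.norm(F),"Mu,Mv,Mz",m[:2]@u,m[:2]@v,m[2], s["effort"].round(1))
go(p,35.8)
E
```

```text
time: 37.83
ee_pos: [0.6463, -0.1946, 0.0212]
tcp_rot: [-1.562, 0.004, 0.627]
force: [-9.0, 6.5, 8.2]
finger_gap: 0.0145
(np.float64(0.10892373468856004), np.float64(0.00035029800101066266)) Fu,Fv,Fz -10.573181707445844 -3.4990975816291328 8.208476853179983 13.835279092003233 Mu,Mv,Mz -0.8572711879937117 2.1534296104418664 -0.09662164566212264 [  2.4 -71.1  -7.7 -34.6   2.   -3.2   0.2]
t 37.83 p [ 0.6463 -0.1946  0.0212] rot [-89.49   0.21  35.9 ] F [-9.02  6.53  8.21] gap 0.0145
row [0.0, 0.0, 0.0] [-0.102, 0.02, -0.041]
```

```bash
python3 -m crank '0 0 -0.07 -0.05 0.02 -0.02; 0 0 -0.085 -0.1 0.02 -0.04; 0 0 -0.085 -0.1 0.02 -0.04'
python3 - <<'E'
from h import *
s,p,R=cur()
m=s["moment"];F=s["force"];print(todk(p),"Fu,Fv,Fz",F[:2]@u,F[:2]@v,F[2],np.linalg.norm(F),"Mu,Mv,Mz",m[:2]@u,m[:2]@v,m[2], s["effort"].round(1))
go(p,35.8)
E
```

```text
time: 38.2
ee_pos: [0.6465, -0.1947, 0.0211]
tcp_rot: [-1.567, 0.001, 0.626]
force: [-9.3, 7.6, 7.7]
finger_gap: 0.0147
(np.float64(0.1090916962562794), np.float64(0.00047060158392298046)) Fu,Fv,Fz -11.595225520507556 -3.1406915850637933 7.666426744729742 14.25087006242874 Mu,Mv,Mz -0.7780569702934891 2.2912923714395492 -0.12360037264234792 [  2.7 -71.1  -7.5 -34.7   2.2  -3.3   0.1]
t 38.2 p [ 0.6465 -0.1947  0.0211] rot [-8.980e+01  8.000e-02  3.588e+01] F [-9.33  7.57  7.67] gap 0.0147
row [0.0, 0.0, 0.0] [-0.04, 0.016, -0.016]
```

View pics/scene14.png

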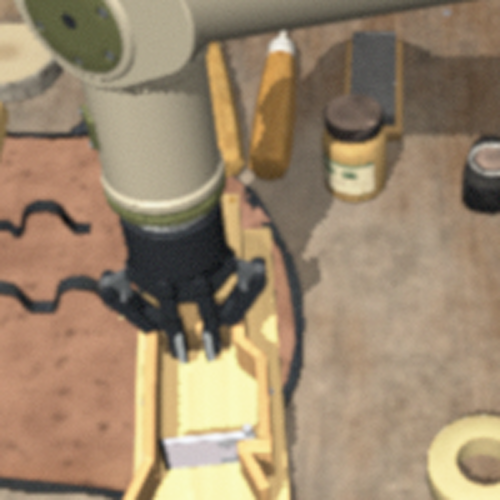

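```bash
python3 - <<'E'
import cv2
t=cv2.imread("pics/w14.png")[230:480,120:500];cv2.imwrite("pics/w14z.png",cv2.resize(t,None,fx=2.1,fy=2.1,interpolation=cv2.INTER_CUBIC))
E
```

```text
(no output)
```

View pics/w14z.png

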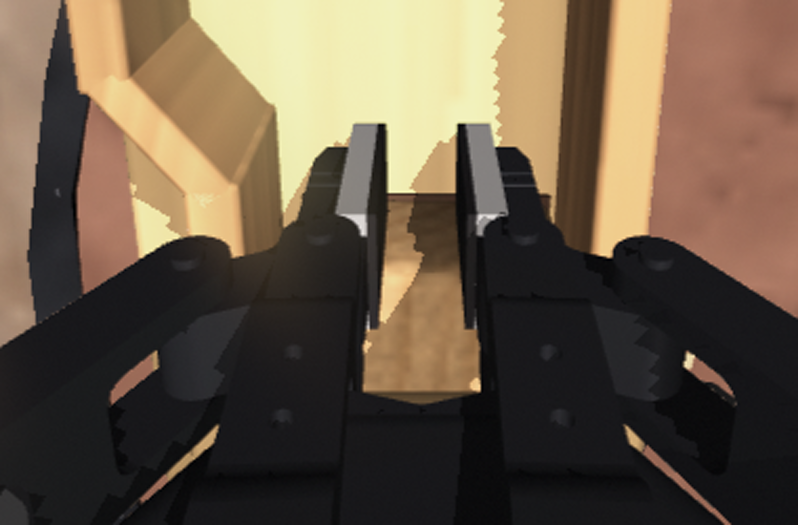

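```bash
python3 - <<'E'
from h import *
s=cams.read_camera("wrist");W=wpose(s)
print([np.round(todk(p),4).tolist() for p in ray(s,[(320,322)],.014,W)],[np.round(todk(p),4).tolist() for p in ray(s,[(320,357),(320,362)],.042,W)],proj(s,dk(.14,0,.057),W),proj(s,dk(.119,0,.042),W),proj(s,dk(.119,0,.014),W))
st,p,R=cur();F=st["force"];print(st["time"],todk(p),F[:2]@u,np.linalg.norm(F))
E
```

```text
[[0.1205, 0.0006]] [[0.1198, 0.0006], [0.1221, 0.0006]] [[318.34778232 427.90551543]] [[318.53114091 355.36357069]] [[318.83351012 319.26668564]]
38.25 (np.float64(0.10911461004829898), np.float64(0.0004609779766556743)) -10.565944614033786 13.529018721011427
```

```bash
python3 -m crank '0 0 -0.085 -0.04 0.02 -0.02; 0 0 -0.085 -0.04 0.02 -0.02; 0 0 -0.085 -0.04 0.02 -0.02; 0 0 -0.085 -0.04 0.02 -0.02; 0 0 -0.085 -0.04 0.02 -0.02; 0 0 -0.085 -0.04 0.02 -0.02'
python3 - <<'E'
from h import *
s,p,R=cur()
m=s["moment"];F=s["force"];print(todk(p),"Fu,Fv,Fz",F[:2]@u,F[:2]@v,F[2],np.linalg.norm(F),"M",m[:2]@u,m[:2]@v)
E
python3 -m crank '0 0 0.02 0 0 0; 0 0 0.02 0 0 0; 0 0 0.02 0 0 0'
python3 - <<'E'
from h import *
s,p,R=cur()
m=s["moment"];F=s["force"];print(todk(p),"Fu,Fv,Fz",F[:2]@u,F[:2]@v,F[2],np.linalg.norm(F),"M",m[:2]@u,m[:2]@v)
go(p,35.8)
E
```

```text
time: 39.0
ee_pos: [0.6465, -0.1947, 0.0211]
tcp_rot: [-1.567, 0.001, 0.626]
force: [-10.6, 8.8, 8.6]
finger_gap: 0.0149
(np.float64(0.10911727912811314), np.float64(0.0004939999006365325)) Fu,Fv,Fz -13.377893310024202 -3.453929363441869 8.599147601065505 16.27399757057088 M -0.9325306459940491 2.4988139261047912
time: 39.38
ee_pos: [0.6459, -0.1942, 0.0211]
tcp_rot: [-1.567, 0.002, 0.626]
force: [-4.3, 2.2, 3.9]
finger_gap: 0.0146
(np.float64(0.10833557463593108), np.float64(0.0002915353781782759)) Fu,Fv,Fz -4.26875347535248 -2.1639701449064455 3.8875889813086766 6.165903916618628 M -0.3717941517496642 0.9607041833804818
t 39.38 p [ 0.6459 -0.1942  0.0211] rot [-89.75   0.1   35.85] F [-4.25  2.2   3.89] gap 0.0146
row [0.0, 0.0, 0.0] [-0.049, 0.009, -0.02]
```

```bash
python3 -m crank '0 -0.03 -0.03 -0.05 0 -0.02; 0 -0.05 -0.06 -0.05 0 -0.02; 0 -0.05 -0.08 -0.05 0 -0.02; 0 -0.05 -0.08 -0.05 0 -0.02'
python3 - <<'E'
from h import *
s,p,R=cur()
m=s["moment"];F=s["force"];print(p,todk(p),"Fu,Fv,Fz",F[:2]@u,F[:2]@v,F[2],np.linalg.norm(F),"M",m[:2]@u,m[:2]@v)
go(p,35.8)
E
```

```text
time: 39.88
ee_pos: [0.6466, -0.1955, 0.0217]
tcp_rot: [-1.569, 0.001, 0.626]
force: [-3.6, 4.4, -1.6]
finger_gap: 0.0149
[ 0.64659558 -0.19551571  0.02171974] (np.float64(0.1098067665995997), np.float64(6.185891198889903e-05)) Fu,Fv,Fz -5.679460195525501 -0.34936268291685396 -1.5777975732534362 5.90489352816271 M -0.21448324781112046 1.293724252443125
t 39.88 p [ 0.6466 -0.1955  0.0217] rot [-8.989e+01  5.000e-02  3.587e+01] F [-3.61  4.4  -1.58] gap 0.0149
row [0.0, 0.0, 0.0] [-0.022, 0.014, -0.01]
```

```bash
python3 -m crank '0 -0.01 -0.04 -0.02 0 0; 0 -0.02 -0.08 -0.02 0 0; 0 -0.03 -0.12 -0.02 0 0; 0 -0.03 -0.12 -0.02 0 0'
python3 - <<'E'
from h import *
s,p,R=cur()
m=s["moment"];F=s["force"];print(p,todk(p),"Fu,Fv,Fz",F[:2]@u,F[:2]@v,F[2],np.linalg.norm(F),"M",m[:2]@u,m[:2]@v)
go(p,35.8)
E
```

```text
time: 40.38
ee_pos: [0.6475, -0.1968, 0.0215]
tcp_rot: [-1.567, 0.002, 0.627]
force: [-6.3, 6.6, -0.5]
finger_gap: 0.0146
[ 0.647478   -0.19680105  0.0214829 ] (np.float64(0.1113654359541883), np.float64(2.569872916974303e-05)) Fu,Fv,Fz -9.024746052703641 -1.2386014977905124 -0.5200488364164 9.1241780878267 M -0.2470180202614853 1.7902247643905138
t 40.38 p [ 0.6475 -0.1968  0.0215] rot [-89.78   0.13  35.93] F [-6.28  6.6  -0.52] gap 0.0146
row [0.0, 0.0, 0.0] [-0.045, 0.025, -0.025]
```

```bash
python3 -m crank '0 -0.01 -0.09 -0.03 0.02 -0.02; 0 -0.02 -0.11 -0.04 0.02 -0.02; 0 -0.03 -0.13 -0.04 0.02 -0.02; 0 -0.03 -0.145 -0.04 0.02 -0.02; 0 -0.03 -0.145 -0.04 0.02 -0.02; 0 -0.03 -0.145 -0.04 0.02 -0.02; 0 -0.03 -0.145 -0.04 0.02 -0.02'
python3 - <<'E'
from h import *
s,p,R=cur()
m=s["moment"];F=s["force"];print(p,todk(p),"Fu,Fv,Fz",F[:2]@u,F[:2]@v,F[2],np.linalg.norm(F),"M",m[:2]@u,m[:2]@v)
go(p,35.8)
E
```

```text
time: 41.25
ee_pos: [0.6481, -0.1975, 0.0211]
tcp_rot: [-1.565, 0.002, 0.627]
force: [-9.3, 9.0, 2.1]
finger_gap: 0.0144
[ 0.64813577 -0.19749644  0.02114465] (np.float64(0.11231421372559597), np.float64(0.0001524168928225822)) Fu,Fv,Fz -12.701627684579064 -2.25283555829063 2.1094971115047816 13.071212336803768 M -0.5737224378772205 2.6983396925334486
t 41.25 p [ 0.6481 -0.1975  0.0211] rot [-89.65   0.14  35.94] F [-9.26  8.98  2.11] gap 0.0144
row [0.0, 0.0, 0.0] [-0.07, 0.027, -0.027]
```

```bash
python3 -m crank '0 -0.02 -0.11 0 0 0; 0 -0.02 -0.11 0 0 0; 0 -0.02 -0.11 0 0 0; 0 -0.02 -0.11 0 0 0; 0 -0.02 -0.11 0 0 0; 0 -0.02 -0.11 0 0 0; 0 -0.02 -0.11 0 0 0; 0 -0.02 -0.11 0 0 0; 0 -0.02 -0.11 0 0 0'
python3 - <<'E'
from h import *
s,p,R=cur()
F=s["force"];print(p,todk(p),"Fu,Fv,Fz",F[:2]@u,F[:2]@v,F[2],np.linalg.norm(F))
go(p,35.8)
E
```

```text
time: 42.38
ee_pos: [0.6481, -0.1974, 0.0211]
tcp_rot: [-1.559, 0.004, 0.629]
force: [-13.0, 9.9, 6.0]
finger_gap: 0.0144
[ 0.64813563 -0.1974299   0.02113017] (np.float64(0.11226016074996442), np.float64(0.0001912222986503731)) Fu,Fv,Fz -15.658525814154101 -4.737783317694873 6.028664281770796 17.435045582396885
t 42.38 p [ 0.6481 -0.1974  0.0211] rot [-89.34   0.25  36.04] F [-13.     9.93   6.03] gap 0.0144
row [0.0, 0.0, 0.0] [-0.131, 0.048, -0.051]
```

```bash
python3 -m crank '0 -0.02 0.08 0 0 0; 0 -0.02 0.16 -0.1 0.04 -0.04; 0 -0.02 0.25 -0.13 0.05 -0.05; 0 -0.02 0.35 -0.13 0.05 -0.05; 0 -0.02 0.4 -0.13 0.05 -0.05; 0 -0.02 0.45 -0.13 0.05 -0.05; 0 -0.3 0.45 -0.13 0.05 -0.05; 0 -0.8 0.45 -0.13 0.05 -0.05; 0 -1.5 0.45 -0.13 0.05 -0.05; 0 -2.5 0.45 -0.13 0.05 -0.05; 0 -3.5 0.45 -0.13 0.05 -0.05; 0 -4.5 0.45 -0.13 0.05 -0.05; 0 -4.5 0.45 -0.13 0.05 -0.05; 0 -4.5 0.45 -0.13 0.05 -0.05'
python3 - <<'E'
from h import *
import cv2
s,p,R=cur();print(todk(p),s["force"])
r=cams.read_camera("wrist");cv2.imwrite("pics/w15.png",r["pixels"][:,:,::-1])
r=cams.read_camera("scene");cv2.imwrite("pics/s15.png",cv2.resize(r["pixels"][150:350,180:380,::-1],None,fx=3,fy=3,interpolation=cv2.INTER_CUBIC))
E
```

```text
time: 44.12
ee_pos: [0.6416, -0.1875, 0.1569]
tcp_rot: [-1.571, -0.0, 0.625]
force: [0.6, -0.4, -0.9]
finger_gap: 0.0145
(np.float64(0.10032727143765058), np.float64(0.0006934281362899752)) [ 0.62756307 -0.44086634 -0.87090507]
```

View pics/w15.png

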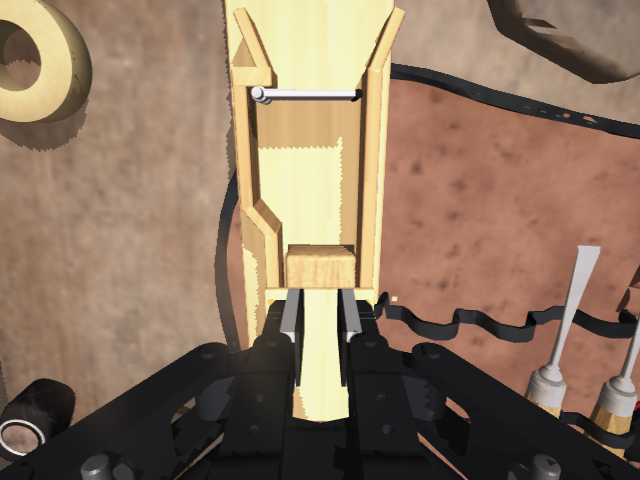

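View pics/s15.png

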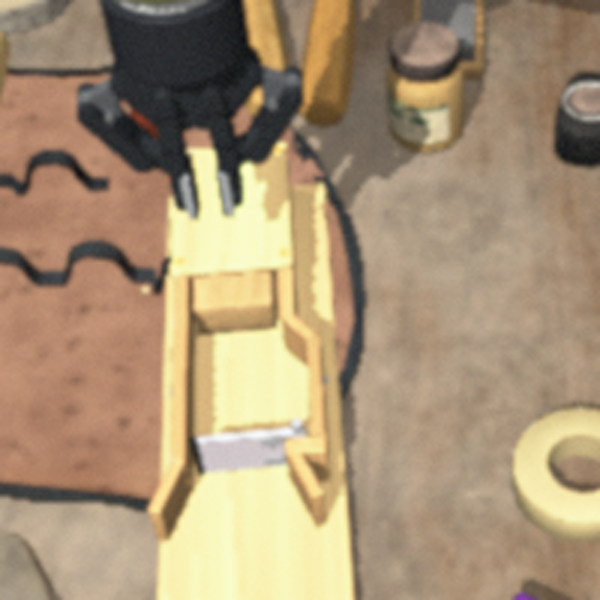

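```bash
python3 -m crank '0 -0.3 0 0 0 0; 0 -0.6 0 0 0 0; 0 -0.6 0 0 0 0; 0 -0.6 0 0 0 0; 0 -0.6 0 0 0 0; 0 -0.6 0 0 0 0; 0 -0.6 0 0 0 0; 0 -0.6 0 0 0 0; 0 -0.6 0 0 0 0'
python3 - <<'E'
from h import *
import cv2
s=cams.read_camera("wrist");W=wpose(s)
cv2.imwrite("pics/w16z.png",cv2.resize(s["pixels"][60:320,200:420,::-1],None,fx=2.3,fy=2.3,interpolation=cv2.INTER_CUBIC))
print(proj(s,[dk(.118,-.028,.042),dk(.118,.028,.042),dk(.118,0,.014),dk(.004,0,.052)],W).round(1).tolist())
E
```

```text
time: 45.35
ee_pos: [0.6411, -0.1874, 0.1736]
tcp_rot: [-1.57, 0.001, 0.625]
force: [-0.4, -0.2, -0.2]
finger_gap: 0.0145
[[285.1, 249.1], [354.3, 249.1], [319.8, 238.7], [319.5, 97.0]]
```

View pics/w16z.png

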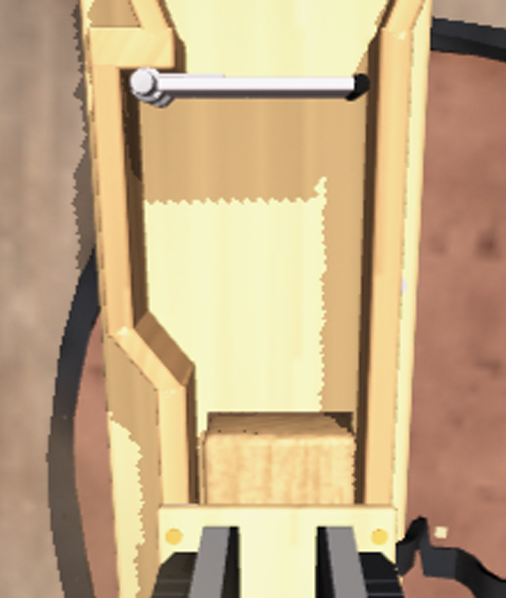

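```bash
python3 -c "
from cell import close_job
print(close_job())"
```

```text
the job is handed in; nothing more can be done
None
```

The sanding block is in the dock's pocket with the flap shut behind it, and I handed the job in at about 45 s. No verdict was given.

**What I did:** I laid the block on the apron and let go. I then pushed it with nearly shut fingers through the flap and under the roof onto the sprung stop. I held it there and lifted the gripper out.

**Last checks:**
- **Block:** in the final wrist picture it lies flat and straight. Its rear face is at dock x of about 118 mm, so its centre is at about 168 mm.
- **Flap:** it lies straight across the lane at its shut position.
- **Arm:** clear of everything, with the wrist force near zero.
- **Bystanders:** the arm never came near the jar, masking tape or tape measure. They look unmoved in the pictures, but I did not measure them again at the end.

**What went wrong or disagreed:**
- **First push jammed:** my first estimate of the lane centre was about 3 mm off, so the block caught on the right mouth wall. The wrist read about 41 N in total, with the block centre near x = -61 mm, which is outside the 20 N zone. I gripped the block again, centred it on the apron, let go and pushed a second time.
- **Stop felt too stiff at first:** the gripper was pressing the block down. After easing it up, the force rose about 2 N per mm, as expected for the stop.
- **Final push crept up:** it started at 13 N and had reached about 17 N at the wrist when I checked after 1.1 s. It read below 20 N each time I checked, but I only read it at the end of each move.

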